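Change the reels on the solder-wire stand and slide it to its working place

TASK

Lift every empty reel out of the slotted brackets of the reel stand and put it in the steel tray, then drop each full reel that is lying on the bench into a free bracket so that both ends of its spindle sit right at the bottom of their slots. When the stand is loaded, slide it sideways along the bench, without lifting or tipping it, from the taped outline it stands on into the other taped outline, squarely inside the corner marks. Leave the flux bottle and the solder spool where they stand.

Things in the scene. Friction and masses are not known exactly. Their poses are not given: they have to be found in the camera images.
- stand_base (a point): Loose reel stand (0.6 kg): beech base board 120 (x) x 240 (y) x 14 mm with three steel U brackets in a row along y, a back rail along its +x edge and a low front lip, top 23 mm up (a small wire eye before each bracket reaches 39 mm). This point is the centre of the board's underside; z up, y along the row. It rests on the bench (z = 0) and slides on it
- stand_rail (a point): Middle of the stand's back rail, 75 mm above the bench: an upright board 12 mm thick in the stand's x, 240 mm long in y, top at 88 mm, firmly fixed 51 mm to +x of the stand's centre; 25 mm free between it and the flanges of seated reels. A place to grip the stand from above. Axes as the stand's
- bay0 (a point): +y end bracket: the middle of a reel's spindle when fully home, 55 mm above the bench, 16 mm to -x of the stand's centre, brackets 80 mm apart. Two ears 59 mm apart (inner faces) in y, 5 mm thick, each with a 12 mm wide (x) slot open above; slot bottom at 50 mm, round-tipped 14 mm prongs end at 85 mm. Axes as the stand's: spindle along y
- bay1 (a point): Middle bracket: the middle of a reel's spindle when fully home, 55 mm above the bench, 16 mm to -x of the stand's centre, brackets 80 mm apart. Two ears 59 mm apart (inner faces) in y, 5 mm thick, each with a 12 mm wide (x) slot open above; slot bottom at 50 mm, round-tipped 14 mm prongs end at 85 mm. Axes as the stand's: spindle along y
- bay2 (a point): -y end bracket: the middle of a reel's spindle when fully home, 55 mm above the bench, 16 mm to -x of the stand's centre, brackets 80 mm apart. Two ears 59 mm apart (inner faces) in y, 5 mm thick, each with a 12 mm wide (x) slot open above; slot bottom at 50 mm, round-tipped 14 mm prongs end at 85 mm. Axes as the stand's: spindle along y
- reel0_c (a point): Centre of a full reel (may be absent), on its axis, 33 mm above the bench: it stands on its flange flats, spindle level. Winding 46 mm thick, 47 mm between two eight-sided flanges (66 mm over flats, 54 mm over the outer faces); 10 mm spindle fixed in it, 74 mm long, 10 mm out at each end, along y. About 0.18 kg. Grip across the winding from above
- reel1_c (a point): Centre of a full reel (may be absent), on its axis, 33 mm above the bench: it stands on its flange flats, spindle level. Winding 46 mm thick, 47 mm between two eight-sided flanges (66 mm over flats, 54 mm over the outer faces); 10 mm spindle fixed in it, 74 mm long, 10 mm out at each end, along y. About 0.18 kg. Grip across the winding from above
- reel2_c (a point): Centre of a full reel (may be absent), on its axis, 33 mm above the bench: it stands on its flange flats, spindle level. Winding 46 mm thick, 47 mm between two eight-sided flanges (66 mm over flats, 54 mm over the outer faces); 10 mm spindle fixed in it, 74 mm long, 10 mm out at each end, along y. About 0.18 kg. Grip across the winding from above
- empty0_c (a point): Centre of an empty reel (may be absent), at the start seated in an end bracket of the stand. Same flanges and spindle as the full reels but a bare core of 26 mm diameter; 0.06 kg. y along the spindle
- empty1_c (a point): Centre of an empty reel (may be absent), at the start seated in an end bracket of the stand. Same flanges and spindle as the full reels but a bare core of 26 mm diameter; 0.06 kg. y along the spindle
- tray: Fixed steel tray for empties, open above, 155 (x) x 130 (y) x 26 mm, walls and floor 4 mm; origin at the centre of its underside, on the bench. Two reels fit side by side along its x, spindles along its y
- load_outline_c (a point): Centre of the taped outline (four paper-tape corners, 12 mm tape flat on the bench, inner size 130 x 250 mm) that the stand starts on; its y runs along the long side
- work_outline_c (a point): Centre of the other taped outline, the same size, 0.28 to 0.32 m along the bench to either side of the first: the stand's centre belongs here, its axes along the outline's
- flux_bottle: Bystander: flux bottle, 48 mm wide, 103 mm tall, standing; origin at the middle of its underside
- solder_spool: Bystander: spool of solder, 55 mm wide, 40 mm tall, lying flat; origin at the middle of its underside
Not all that is in view belongs to the job. Leave any brown look-alike of the part that bears empty1_c alone.

How it is judged:
By the outcome, as a careful person would: the job done as asked, in the order asked, and still so for the second after the job is handed in, with the robot touching nothing.
Of empty0, empty1 only 1 to 2 are there at a start; the rules pass over those that are not, and their reading is None.
Of reel0, reel1, reel2 only 2 to 3 are there at a start; the rules pass over those that are not, and their reading is None.
At some moment in a run one of stand may be knocked a few centimetres aside while the robot is not near it.
Once in a run the grip may slacken for a moment while it holds something.
It also fails if it takes over 210 s, if anything falls off the work surface, if the arm or the gripper's body presses on something with over 40 N, if the wrist force passes 120 N, or if a joint passes its speed limit or range.

ROBOT

A 7-joint arm with a two-finger parallel gripper is mounted at the origin on a cart in front of the work surface, level with it; the furniture and walls round the work are solid. World frame = base frame: x ahead of the robot, y to its left, z up, the work surface at z = 0. Lengths are in mm, angles in rad, forces in N, time in s.
With the tool pointing down it reaches from about 400 to 925 mm from the base axis. Payload 5.6 kg.
Tool frame: the origin (TCP) lies at the very end of the fingers, on their centre line; the grasp point (between the pads) lies behind it (arm.tcp_to_grasp is the z of the grasp point in the tool frame, in mm); z points along the fingers, y is the direction in which the jaws open and shut (so a half turn about z gives the same grasp; the last joint's range is limited). The gripper opens to 85 mm and grips with 20 to 120 N. Pads are 22 mm wide; open, the fingers measure 114 mm over their backs; the gripper's body (76 mm by 85 mm) begins 54 mm behind the grasp point. The pads swing forward as they close: fully open they stand 13 mm farther back than shut.
Start: joints at [1.205, 0.468, -0.012, 1.603, 0.006, 1.071, -0.056], TCP at [206.154, -616.449, 231.29] pointing down, gripper open.
Joint ranges: [-2.53, 2.53], [-0.31, 2.02], [-1.57, 1.55], [0.28, 2.44], [-1.29, 4.43], [0.15, 1.84], [-2.92, 2.92]. Speed limits (rad/s): [2.57, 2.57, 3.14, 3.14, 3.14, 3.14, 3.14].

INTERFACE

Orientations are given as a rotation vector (axis times angle).
In Python, from bench import observe, optics, arm gives the robot as it stands.
- The arm moves only by the shell command python3 -m handwheel 'ROWS' [FORCE]. ROWS is a JSON object of lists of equal length, an entry for each row: "jaw": the closure in counts, from 0 (fully open) to 255 (shut); "offset": the shift along the tool's x, y, z in mm, a list of three; "twist": the turn, a rotation vector about the tool's x, y, z in rad, a list of three. In form: {"jaw": [jaw, ...], "offset": [[x, y, z], ...], "twist": [[wx, wy, wz], ...]}. A call has 1 to 12 rows; each row is the pose to reach, as a shift and turn from the pose measured when the call began, along the tool's axes at that moment; what a row does not reach only later rows make up. A row lasts 1/12 s, in which the tool goes at most 41.7 mm and 7.16 degrees, less where a joint would pass 70% of its speed; a pose out of reach is approached as far as the arm can. A call with a gripper value outside its range is refused whole. The fingers move at their own pace and stop on an object; FORCE is the grip in N (left out, the last holds). Time passes only in rows, so rows that repeat a pose let the fingers close. It gives the time, the measured TCP pose, the force and the opening at its end, in the units of the state.
- observe(): the state, without advancing time (a new reading comes with each control period).
- optics.snapshot(name): name is "side" or "top" or "wrist"; returns the picture (420x560x3 uint8, red, green, blue); there is no depth.
- optics.camera_params(name): a dict with "fov_y" (degrees; the focal length in pixels is half the picture's height over the tangent of half this angle, whatever the lens; pixels are square), "cx", "cy" (the principal point, pixels), "k1" (the pictures are not rectified: a ray, as slopes to the right and down, at radius r is drawn at 1 + k1 r^2 times it, then the intrinsics apply), "world_from_camera" (4x4, takes a point from camera to world coordinates). Camera axes: x right, y up, looking along -z (the intrinsics and any distortion apply to the point x, -y, -z); pixel columns grow to the right and rows downward; lengths in mm; the calibration is good to about 2 mm. A picture is of the moment at which its call begins: read the wrist's pose just before it. camera_params takes no time and is no camera call; for the wrist camera it gives the pose at the moment of the call.
- arm.job_done(): hands the job in, once; it reports no verdict.
The state is a dict: "time": time; "joint_positions": joint angles; "qvel": joint speeds; "tau": joint torques, N m; "eef_pos": TCP position; "ee_rot": TCP orientation; "contact_force": force on the tool from outside, world axes, zero at the start; "wrist_torque": the same for the moment, N m; "gripper_width": finger opening in mm.
Only numpy, scipy, OpenCV 4.12 (cv2) and the standard library are available. Lean on these libraries where they do the work, as an engineer would, in place of code of your own. Each camera call takes 0.05 s, during which the arm holds its last target.

## Working session

There is one attempt and no reset: what is moved stays moved. The work goes in short steps, Python scripts to look and compute and a shell command to move; the robot and the scene stay as the last step left them, time stands still between calls to the robot, and variables do not carry over. Pictures are saved under pics/ and viewed, and the job is handed in when it is done.

```bash
ls -la; mkdir -p pics
cat > h.py <<'E'
import numpy as np, cv2
from bench import observe, optics, arm
from scipy.spatial.transform import Rotation as R
def snap(name,fn):
    im=optics.snapshot(name); p=optics.camera_params(name)
    cv2.imwrite('pics/'+fn,im[:,:,::-1]); return im,p
E
python3 - <<'E'
from h import *
s=observe(); print({k:np.round(v,3) for k,v in s.items()}); print(arm.tcp_to_grasp)
for n in ['side','top','wrist']:
    im,p=snap(n,n+'0.png'); print(n,{k:np.round(v,3).tolist() for k,v in p.items()})
E
```

```text
total 12
drwxr-xr-x  3 agent agent 4096 Dec  6 13:54 .
drwxr-xr-x 23 root  root  4096 Dec  6 13:54 ..
drwxr-xr-x  2 agent agent 4096 Dec  6 13:54 pics
{'time': np.float64(0.0), 'joint_positions': array([ 1.205,  0.468, -0.012,  1.604,  0.006,  1.071, -0.056]), 'qvel': array([ 0.001,  0.   , -0.   , -0.   ,  0.002,  0.001, -0.   ]), 'tau': array([ 0.0000e+00, -5.3237e+01,  2.1000e-02, -2.5131e+01,  1.1000e-02,
        8.0000e-03,  0.0000e+00]), 'eef_pos': array([ 205.929, -615.914,  230.316]), 'ee_rot': array([-3.099e+00, -5.040e-01,  1.000e-03]), 'contact_force': array([-0.348, -0.229, -0.819]), 'wrist_torque': array([0.043, 0.045, 0.02 ]), 'gripper_width': np.float64(85.364)}
-18.700000000000003
side {'fov_y': 56.967, 'cx': 276.164, 'cy': 211.727, 'k1': -0.034, 'world_from_camera': [[0.988, 0.053, -0.142, 367.763], [-0.151, 0.34, -0.928, -897.238], [-0.001, 0.939, 0.344, 420.265], [0.0, 0.0, 0.0, 1.0]]}
top {'fov_y': 47.921, 'cx': 279.429, 'cy': 211.926, 'k1': -0.058, 'world_from_camera': [[-0.018, 0.994, -0.11, 362.768], [-1.0, -0.019, -0.009, -50.833], [-0.011, 0.11, 0.994, 1248.161], [0.0, 0.0, 0.0, 1.0]]}
wrist {'fov_y': 64.343, 'cx': 282.224, 'cy': 205.33, 'k1': -0.064, 'world_from_camera': [[0.317, 0.911, 0.265, 272.882], [-0.948, 0.305, 0.087, -593.613], [-0.002, -0.279, 0.96, 371.956], [0.0, 0.0, 0.0, 1.0]]}
```

View pics/top0.png

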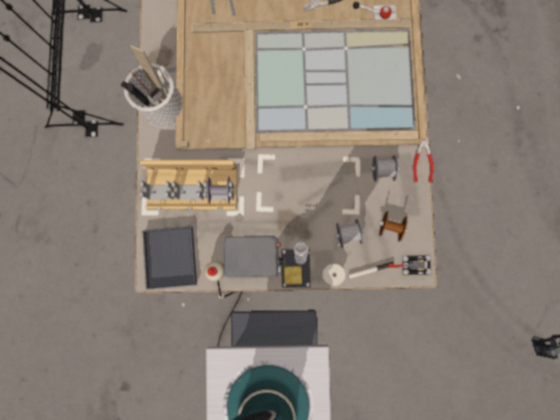

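View pics/side0.png

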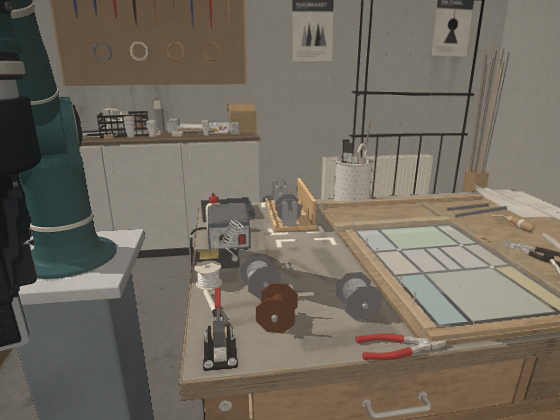

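View pics/wrist0.png

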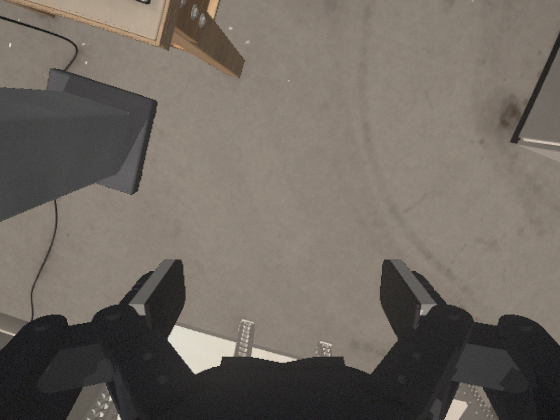

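Top view: stand at about (190,185) on the left, with the work outline at (308,183). The tray is at (170,257), grey full reels are at (385,168) and (349,233), and the brown look-alike is at (393,227). Next I'll enlarge it and measure.

```bash
cat >> h.py <<'E'
def ray(p,u,v):
    f=210/np.tan(np.radians(p['fov_y'])/2)
    d=np.array([(u-p['cx'])/f,(v-p['cy'])/f]); 
    s=d.copy()
    for _ in range(30): s=d/(1+p['k1']*(s@s))
    T=np.array(p['world_from_camera']); 
    return T[:3,3],T[:3,:3]@np.array([s[0],-s[1],-1.])
def px2w(p,u,v,z):
    o,d=ray(p,u,v); return o+d*(z-o[2])/d[2]
def w2px(p,X):
    T=np.array(p['world_from_camera']); c=T[:3,:3].T@(np.array(X,float)-T[:3,3])
    f=210/np.tan(np.radians(p['fov_y'])/2); s=np.array([c[0],-c[1]])/-c[2]
    s=s*(1+p['k1']*(s@s)); return np.array([p['cx'],p['cy']])+f*s
def crop(im,x0,x1,y0,y1,k,fn):
    c=cv2.resize(im[y0:y1,x0:x1],None,fx=k,fy=k,interpolation=cv2.INTER_CUBIC)
    cv2.imwrite('pics/'+fn,c[:,:,::-1])
def tri(p1,a,p2,b):
    o1,d1=ray(p1,*a);o2,d2=ray(p2,*b);d1=d1/np.linalg.norm(d1);d2=d2/np.linalg.norm(d2)
    A=np.c_[d1,-d2];t=np.linalg.lstsq(A,o2-o1,rcond=None)[0]
    x,y=o1+t[0]*d1,o2+t[1]*d2; return (x+y)/2,np.linalg.norm(x-y)
E
python3 - <<'E'
from h import *
im=cv2.imread('pics/top0.png')[:,:,::-1]; crop(im,130,330,140,290,4,'top0a.png'); crop(im,310,450,140,290,4,'top0b.png')
im=cv2.imread('pics/side0.png')[:,:,::-1]; crop(im,180,400,160,380,3,'side0a.png')
E
```

```text
(no output)
```

View pics/top0a.png

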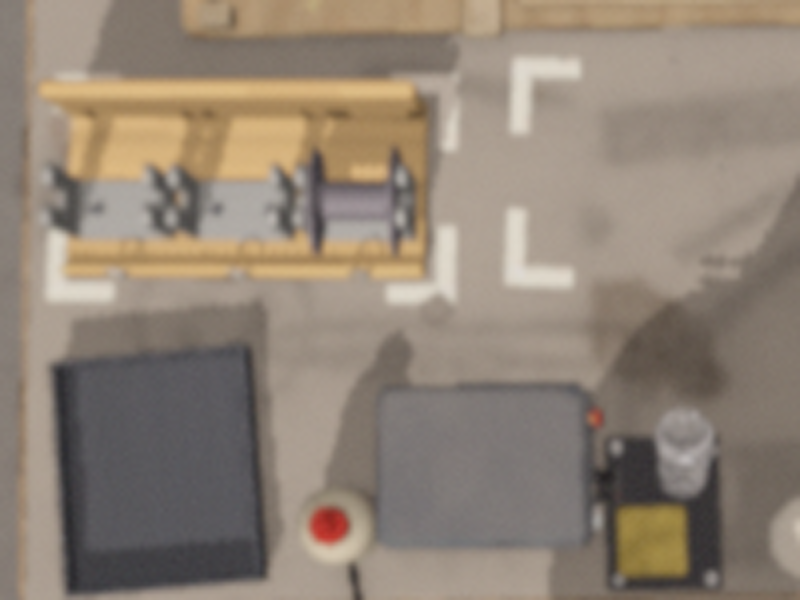

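View pics/top0b.png

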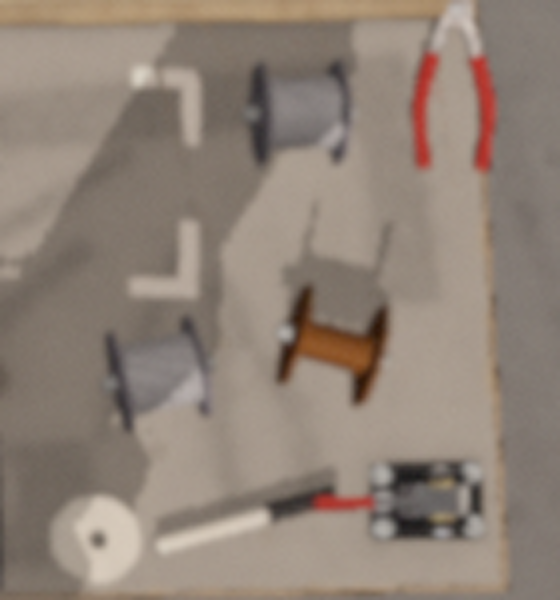

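View pics/side0a.png

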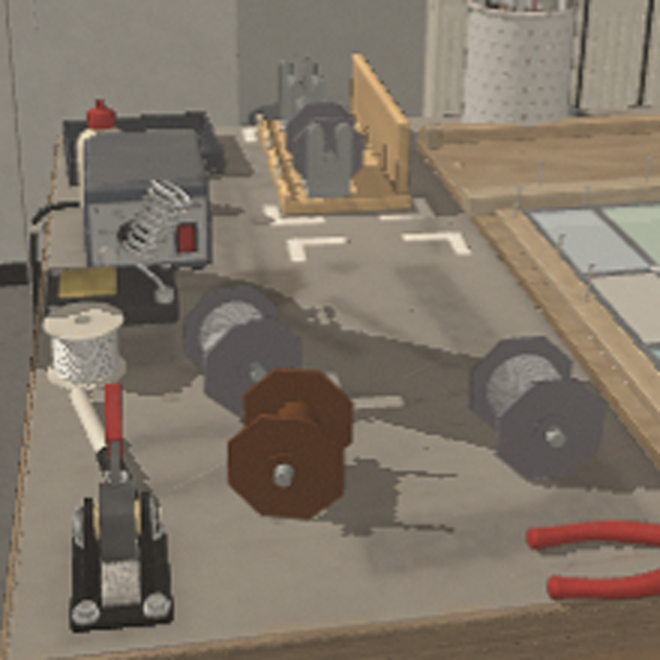

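Run:
```python
from h import *
p=optics.camera_params('top')
def A(x,y,z): return np.round(px2w(p,130+x/4,140+y/4,z),1)
def B(x,y,z): return np.round(px2w(p,310+x/4,140+y/4,z),1)
print('rail top front/back L',A(42,96,88),A(40,82,88),'R',A(418,96,88),A(415,80,88))
print('lip',A(65,278,14),A(425,280,14))
print('load corners in',A(62,287,0),A(442,285,0))
print('work outline inner corners', A(529,77,0),A(525,265,0),B(183,85,0),B(180,279,0))
print('tray',A(55,365,26),A(248,347,26),A(265,577,26),A(70,592,26))
print('reel A flanges',B(260,112,40),B(340,112,40),'B',B(118,380,40),B(196,366,40))
print('brown',B(295,335,40),B(370,355,40))
print('empty',A(316,200,60),A(396,195,60))
print('flux',A(330,525,100),'spool',B(97,540,40))
```

```text
rail top front/back L [620.  307.6  88. ] [629.  309.1  88. ] R [614.6  69.9  88. ] [624.8  71.8  88. ]
lip [513.2 313.1  14. ] [507.2  73.9  14. ]
load corners in [508.9 319.2   0. ] [505.2  64.    0. ]
work outline inner corners [645.1   4.1   0. ] [517.6   8.6   0. ] [ 634.6 -247.4    0. ] [ 503.3 -240.5    0. ]
tray [454.6 315.4  26. ] [464.1 188.5  26. ] [315.6 177.5  26. ] [307.7 304.1  26. ]
reel A flanges [ 607.1 -290.6   40. ] [ 606.1 -342.8   40. ] B [ 434.6 -192.5   40. ] [ 442.6 -242.7   40. ]
brown [ 461.3 -307.1   40. ] [ 447.4 -354.8   40. ]
empty [554.5 138.5  60. ] [556.7  87.3  60. ]
flux [349.  124.1 100. ] spool [ 333.4 -176.    40. ]
```

```bash
cat >> h.py <<'E'
def Rt(yaw,s=1):
    y=s*np.array([np.cos(yaw),np.sin(yaw),0]); z=np.array([0,0,-1.]); return np.c_[np.cross(y,z),y,z]
def go(xyz_grasp,yaw,s=1,tcp=False):
    """prints tool-frame offset/twist to bring GRASP point to xyz"""
    o=observe(); Rn=R.from_rotvec(o['ee_rot']).as_matrix(); p=np.array(o['eef_pos'])
    Rg=Rt(yaw,s); t=np.array(xyz_grasp,float)
    if not tcp: t=t-Rg@np.array([0,0,arm.tcp_to_grasp])
    off=Rn.T@(t-p); tw=R.from_matrix(Rn.T@Rg).as_rotvec()
    print('tcp now',p.round(1),'->',t.round(1),'t',round(o['time'],2),'w',round(o['gripper_width'],1)); print('off',off.round(1).tolist(),'twist',tw.round(3).tolist())
E
python3 - <<'E'
from h import *
o=observe();Rn=R.from_rotvec(o['ee_rot']).as_matrix();print(Rn.round(3))
p=optics.camera_params('wrist');T=np.array(p['world_from_camera']);print((Rn.T@(T[:3,3]-o['eef_pos'])).round(1),(Rn.T@T[:3,:3]).round(3))
for s in(1,-1): go([560,190,300],-0.02,s,True)
E
```

```text
[[ 0.948  0.317 -0.001]
 [ 0.317 -0.948  0.001]
 [-0.    -0.001 -1.   ]]
[  70.5   -0.3 -141.4] [[-0.     0.96   0.278]
 [ 1.     0.     0.   ]
 [ 0.     0.278 -0.96 ]]
tcp now [ 206.  -616.1  230.6] -> [560. 190. 300.] t 0.15 w 85.6
off [591.4, -652.3, -68.6] twist [-0.001, -0.001, -1.228]
tcp now [ 206.  -616.1  230.6] -> [560. 190. 300.] t 0.15 w 85.6
off [591.4, -652.3, -68.6] twist [-0.001, 0.001, 1.913]
```

```bash
python3 -m handwheel '{"jaw":[0,0,0,0,0,0,0,0,0,0,0,0],"offset":[[0,0,-60],[0,0,-70],[560,-700,-70],[560,-700,-70],[560,-700,-70],[560,-700,-70],[560,-700,-70],[560,-700,-70],[560,-700,-70],[560,-700,-70],[560,-700,-70],[560,-700,-70]],"twist":[[0,0,0],[0,0,0],[0,0,-1.23],[0,0,-1.23],[0,0,-1.23],[0,0,-1.23],[0,0,-1.23],[0,0,-1.23],[0,0,-1.23],[0,0,-1.23],[0,0,-1.23],[0,0,-1.23]]}'
python3 -c "
from h import *
go([560,250,300],-0.02,1,True);print(observe()['joint_positions'])"
```

```text
time: 1.15
eef_pos: [349.8, -223.0, 301.0]
ee_rot: [-2.234, -2.207, -0.0]
contact_force: [1.2, -0.0, -0.4]
gripper_width: 85.6
tcp now [ 349.8 -223.   301. ] -> [560. 250. 300.] t 1.15 w 85.6
off [475.6, 204.4, 1.2] twist [-0.001, -0.001, 0.008]
[ 0.91829305  0.00802143 -0.42734525  2.02981582  0.00332594  1.10529844
  0.47713286]
```

```bash
python3 -m handwheel '{"jaw":[0,0,0,0,0,0,0,0,0,0,0,0],"offset":[[475,204,0],[475,204,0],[475,204,0],[475,204,0],[475,204,0],[475,204,0],[475,204,0],[475,204,0],[475,204,0],[475,204,0],[475,204,0],[475,204,0]],"twist":[[0,0,0],[0,0,0],[0,0,0],[0,0,0],[0,0,0],[0,0,0],[0,0,0],[0,0,0],[0,0,0],[0,0,0],[0,0,0],[0,0,0]]}'
python3 -m handwheel '{"jaw":[0,0,0,0],"offset":[[25,15,0],[30,15,0],[30,15,0],[30,15,0]],"twist":[[0,0,0],[0,0,0],[0,0,0],[0,0,0]]}'
python3 -c "
from h import *
im,p=snap('wrist','w1.png');go([560,250,300],-0.02,1,True);print(observe()['joint_positions']);np.save('p1.npy',p)"
```

```text
time: 2.15
eef_pos: [552.5, 233.8, 300.7]
ee_rot: [-2.235, -2.206, 0.001]
contact_force: [-0.0, -0.4, 1.0]
gripper_width: 85.7
time: 2.48
eef_pos: [567.4, 263.1, 300.0]
ee_rot: [-2.235, -2.207, 0.004]
contact_force: [-0.3, -0.6, 0.4]
gripper_width: 85.3
tcp now [567.7 262.1 300.3] -> [560. 250. 300.] t 2.53 w 85.5
off [-12.2, -7.5, 0.4] twist [-0.002, 0.001, 0.006]
[ 0.04898066  0.48294584 -0.75083415  1.55129828  0.34111628  1.24495282
 -0.76962181]
```

View pics/w1.png

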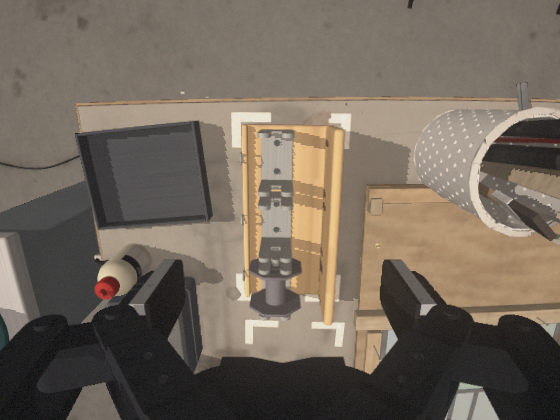

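Wrist view: image up is +y and right is +x. The stand is centred at about (285,215), with the empty reel at (276,290) in bay2. Bays 0 and 1 are free, and the tray is at (145,175).

Run:
```python
from h import *
im=cv2.imread('pics/w1.png')[:,:,::-1]; crop(im,225,355,100,240,4,'w1a.png'); crop(im,225,355,220,350,4,'w1b.png'); crop(im,70,230,110,240,4,'w1c.png')
```

```text
(no output)
```

View pics/w1a.png

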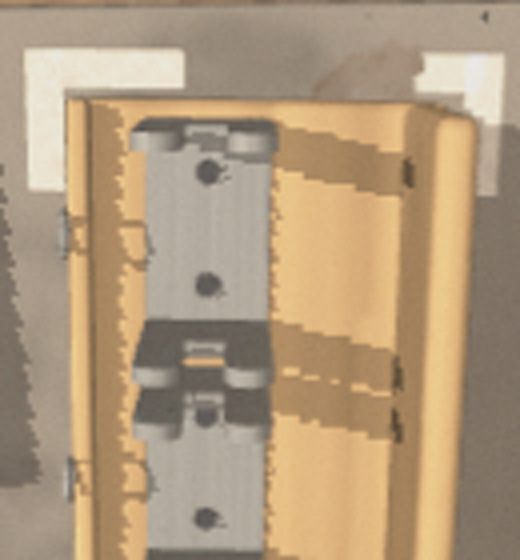

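View pics/w1b.png

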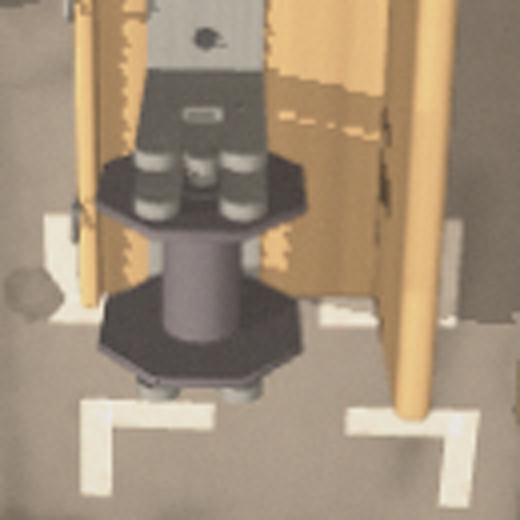

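View pics/w1c.png

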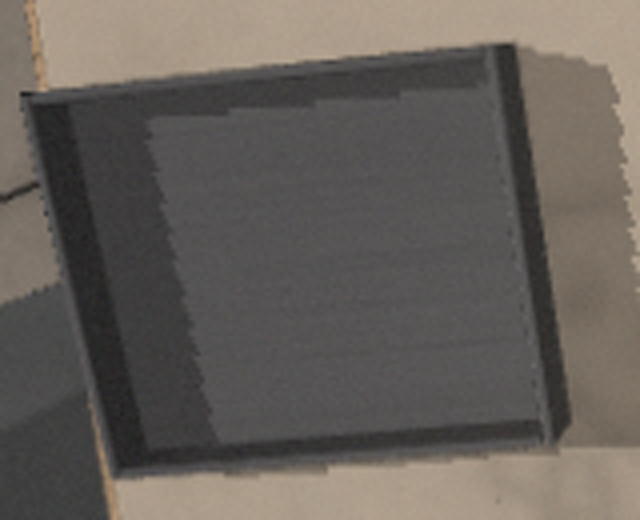

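```bash
cat >> h.py <<'E'
from scipy.optimize import least_squares
def fitpose(p,model,px,x0):
    M=np.array(model,float);P=np.array(px,float)
    def W(q):
        c,s=np.cos(q[2]),np.sin(q[2]); return np.c_[q[0]+c*M[:,0]-s*M[:,1],q[1]+s*M[:,0]+c*M[:,1],M[:,2]]
    f=lambda q:(np.array([w2px(p,X) for X in W(q)])-P).ravel()
    r=least_squares(f,x0,x_scale=[100,100,.1],loss='soft_l1'); return r.x,r.fun.reshape(-1,2)
E
cat > s1.py <<'E'
from h import *
p=np.load('p1.npy',allow_pickle=True).item()
a=lambda u,v:(225+u/4,100+v/4); b=lambda u,v:(225+u/4,220+v/4)
m=[];q=[]
def add(M,P): m.append(M);q.append(P)
add([-60,120,23],a(68,98)); add([-60,-120,23],b(82,306))
add([51,-120,86],b(413,418))
add([57,120,84],a(474,122))
for y,v,f,us in [(45.5,385,a,(157,247)),(29.5,437,a,(157,248)),(109.5,151,a,(158,250)),(-50.5,219,b,(155,243)),(-34.5,170,b,(155,242))]:
    for dx,u in zip((-13,13),us): add([-16+dx,y,83],f(u,v))
x,r=fitpose(p,m,q,[570,190,-.02]); print(x); print(r.round(1).tolist())
m=[[-77.5,65,26],[77.5,65,26],[77.5,-65,26],[-77.5,-65,26]]
c=lambda u,v:(70+u/4,110+v/4)
q=[c(23,93),c(515,44),c(555,440),c(115,475)]
x,r=fitpose(p,m,q,[385,246,-.05]); print('tray',x);print(r.round(1).tolist())
q=[a(60,90),a(438,93),b(75,308)]
# outlines
for l in [[(62,85,a),(472,88,a)],]:
    for u,v,f in l: print(px2w(p,*f(u,v),0).round(1))
print('load -y corners',px2w(p,*b(75,295),0).round(1),px2w(p,*b(443,300),0).round(1))
print('work +y corners in',px2w(p,*b(112,429),0).round(1),px2w(p,*b(440,435),0).round(1))
print('work +y corners out',px2w(p,*b(82,402),0).round(1),px2w(p,*b(478,412),0).round(1))
E
python3 s1.py
```

```text
[ 5.73770985e+02  1.93602279e+02 -2.70606236e-02]
[[-0.8, 0.2], [-0.7, 1.0], [-0.2, 1.2], [1.9, -1.6], [-0.5, -0.1], [0.4, 0.2], [-0.5, 0.7], [-0.1, 1.0], [-0.9, -0.1], [0.7, 0.2], [0.3, -0.7], [0.0, -0.4], [0.2, -0.7], [0.5, -0.4]]
tray [3.89861893e+02 2.51620026e+02 6.06896983e-02]
[[0.4, -1.3], [-2.1, -0.3], [1.9, 1.5], [-0.3, 0.5]]
[513.5 318.6   0. ]
[645.8 315.9   0. ]
load -y corners [506.   67.5   0. ] [644.2  63.5   0. ]
work +y corners in [517.4   7.9  -0. ] [645.2   3.4   0. ]
work +y corners out [506.3  20.3   0. ] [659.6  13.7   0. ]
```

```bash
python3 -c "
from h import *
go([555.6,114,140],-0.027)"
```

```text
tcp now [567.7 262.1 300.3] -> [555.6 114.  121.3] t 2.53 w 85.5
off [-148.0, -9.7, 179.3] twist [-0.002, 0.001, 0.013]
```

```bash
python3 -m handwheel '{"jaw":[105,105,105,105,105,105,105,105,105],"offset":[[-148,-10,60],[-148,-10,100],[-148,-10,140],[-148,-10,179],[-148,-10,179],[-148,-10,179],[-148,-10,179],[-148,-10,179],[-148,-10,179]],"twist":[[0,0,0.01],[0,0,0.01],[0,0,0.01],[0,0,0.01],[0,0,0.01],[0,0,0.01],[0,0,0.01],[0,0,0.01],[0,0,0.01]]}' 40
python3 -c "
from h import *
go([555.6,114,55],-0.027); im,p=snap('wrist','w2.png')
for y in (-80+37,-80-37):
  c,s=np.cos(-.027),np.sin(-.027);print(w2px(p,[573.8-16*c-s*y,193.6-16*s+c*y,55]))"
```

```text
time: 3.28
eef_pos: [556.5, 114.9, 123.9]
ee_rot: [2.248, 2.193, 0.002]
contact_force: [-0.2, 1.0, 0.3]
gripper_width: 50.0
tcp now [556.5 114.9 123.9] -> [555.6 114.   36.3] t 3.28 w 50.0
off [-0.9, -1.0, 87.6] twist [0.002, -0.0, 0.003]
[280.55490294 166.60881316]
[280.35180516 271.80225528]
```

View pics/w2.png

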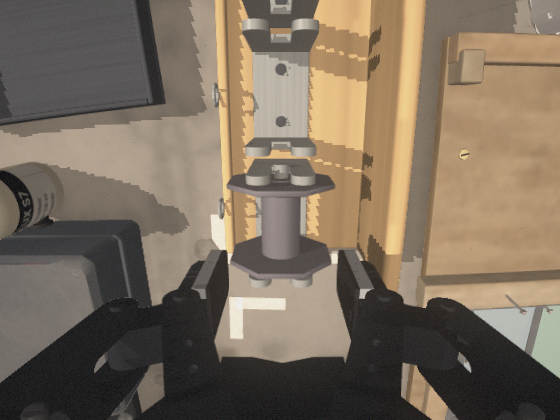

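The wrist view shows the core centred at column 281, between the open fingers, and the spindle end near (281,170) as predicted. I'll descend and grip.

```bash
python3 -m handwheel '{"jaw":[105,105,105,105,105,220,220,220,220,220,220,220],"offset":[[-1,-1,30],[-1,-1,60],[-1,-1,87],[-1,-1,87],[-1,-1,87],[-1,-1,87],[-1,-1,87],[-1,-1,87],[-1,-1,87],[-1,-1,87],[-1,-1,87],[-1,-1,87]],"twist":[[0,0,0],[0,0,0],[0,0,0],[0,0,0],[0,0,0],[0,0,0],[0,0,0],[0,0,0],[0,0,0],[0,0,0],[0,0,0],[0,0,0]]}' 40
```

```text
time: 4.33
eef_pos: [557.6, 115.6, 39.9]
ee_rot: [2.244, 2.193, 0.009]
contact_force: [-2.0, 0.2, 6.9]
gripper_width: 25.0
```

```bash
python3 -m handwheel '{"jaw":[220,220,220,220,220,220,220,220,220,220],"offset":[[0,0,-10],[0,0,-20],[0,0,-35],[0,0,-50],[0,0,-70],[0,0,-90],[0,0,-105],[0,0,-105],[0,0,-105],[0,0,-105]],"twist":[[0,0,0],[0,0,0],[0,0,0],[0,0,0],[0,0,0],[0,0,0],[0,0,0],[0,0,0],[0,0,0],[0,0,0]]}'
python3 -c "
from h import *
im,p=snap('wrist','w3.png');go([389.9,251.6,140],.061);go([389.9,251.6,40],.061)"
```

```text
time: 5.17
eef_pos: [556.6, 115.0, 144.8]
ee_rot: [2.244, 2.192, 0.008]
contact_force: [-0.0, 0.6, -0.2]
gripper_width: 24.7
tcp now [556.3 115.  144.3] -> [389.9 251.6 121.3] t 5.22 w 24.7
off [132.6, -169.7, 22.2] twist [0.006, -0.001, -0.084]
tcp now [556.3 115.  144.3] -> [389.9 251.6  21.3] t 5.22 w 24.7
off [132.6, -170.2, 122.2] twist [0.006, -0.001, -0.084]
```

View pics/w3.png

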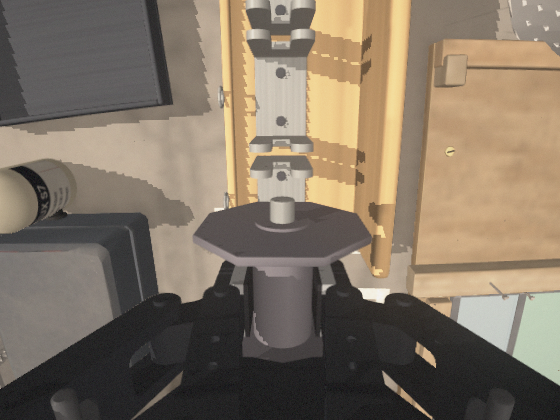

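Empty reel is up and clear. I'll carry it to the tray.

```bash
python3 -m handwheel '{"jaw":[220,220,220,220,220,220,220,220,220,220,220,220],"offset":[[20,-28,0],[45,-57,0],[70,-92,0],[95,-125,0],[115,-150,0],[133,-170,0],[133,-170,0],[133,-170,30],[133,-170,60],[133,-170,90],[133,-170,110],[133,-170,110]],"twist":[[0,0,-0.02],[0,0,-0.04],[0,0,-0.06],[0,0,-0.085],[0,0,-0.085],[0,0,-0.085],[0,0,-0.085],[0,0,-0.085],[0,0,-0.085],[0,0,-0.085],[0,0,-0.085],[0,0,-0.085]]}'
python3 -c "
from h import *
im,p=snap('wrist','w4.png');go([389.9,251.6,43],.061)"
```

```text
time: 6.22
eef_pos: [387.5, 249.9, 29.5]
ee_rot: [2.151, 2.288, -0.006]
contact_force: [-0.9, -0.4, -0.5]
gripper_width: 24.4
tcp now [388.4 251.   31.4] -> [389.9 251.6  24.3] t 6.27 w 24.8
off [0.5, 1.5, 7.1] twist [0.0, 0.002, 0.001]
```

View pics/w4.png

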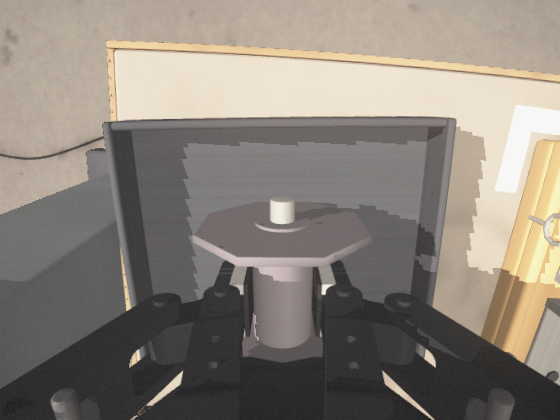

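```bash
python3 -m handwheel '{"jaw":[220,220,220,220,220],"offset":[[0,1,4],[0,1,7],[0,1,8],[0,1,8],[0,1,8]],"twist":[[0,0,0],[0,0,0],[0,0,0],[0,0,0],[0,0,0]]}'
```

```text
time: 6.68
eef_pos: [389.9, 251.1, 24.1]
ee_rot: [2.15, 2.288, 0.0]
contact_force: [-1.5, -0.3, 0.5]
gripper_width: 24.6
```

```bash
python3 -m handwheel '{"jaw":[220,220,220,160,140,120,120,120,120,120],"offset":[[0,0,1],[0,0,2],[0,0,2],[0,0,2],[0,0,2],[0,0,2],[0,0,2],[0,0,2],[0,0,-10],[0,0,-30]],"twist":[[0,0,0],[0,0,0],[0,0,0],[0,0,0],[0,0,0],[0,0,0],[0,0,0],[0,0,0],[0,0,0],[0,0,0]]}'
python3 -m handwheel '{"jaw":[100,100,60,0],"offset":[[0,0,-40],[0,0,-80],[0,0,-120],[0,0,-150]],"twist":[[0,0,0],[0,0,0],[0,0,0],[0,0,0]]}'
python3 -c "
from h import *
im,p=snap('wrist','w5.png');snap('top','t5.png')"
```

```text
time: 7.52
eef_pos: [388.5, 250.6, 53.7]
ee_rot: [2.15, 2.289, -0.005]
contact_force: [1.0, 0.1, 0.2]
gripper_width: 45.4
time: 7.85
eef_pos: [388.7, 251.9, 207.3]
ee_rot: [2.148, 2.29, -0.002]
contact_force: [0.6, 0.6, 0.1]
gripper_width: 74.2
```

View pics/w5.png

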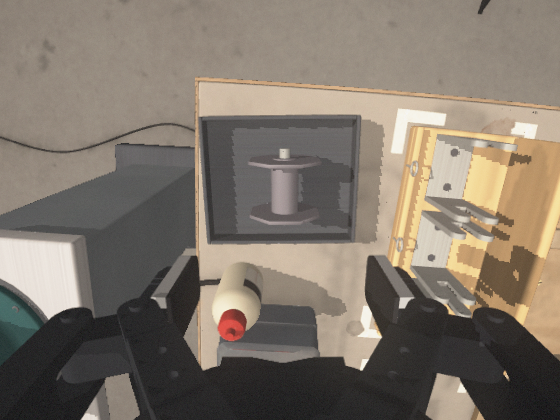

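View pics/t5.png

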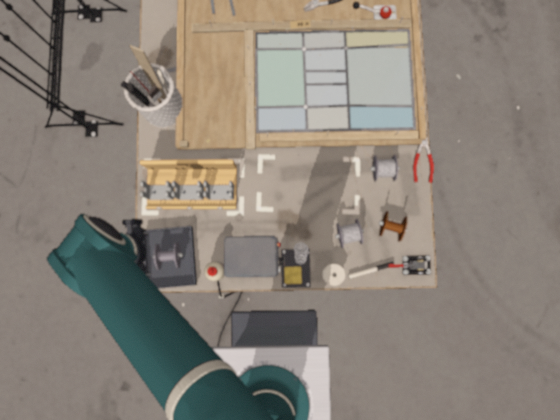

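The empty reel sits in the tray, at (285,185) in the wrist view. Next I'll go and look at the full reels.

```bash
python3 -m handwheel '{"jaw":[0,0,0,0,0,0,0,0,0,0,0,0],"offset":[[0,0,-50],[-480,165,-55],[-480,165,-55],[-480,165,-55],[-480,165,-55],[-480,165,-55],[-480,165,-55],[-480,165,-55],[-480,165,-55],[-480,165,-55],[-480,165,-55],[-480,165,-55]],"twist":[[0,0,0],[0,0,0],[0,0,0],[0,0,0],[0,0,0],[0,0,0],[0,0,0],[0,0,0],[0,0,0],[0,0,0],[0,0,0],[0,0,0]]}'
python3 -c "
from h import *
go([525,-240,260],0,1,True);print(observe()['joint_positions'])"
```

```text
time: 8.95
eef_pos: [566.3, -171.9, 263.5]
ee_rot: [2.147, 2.287, 0.008]
contact_force: [0.5, 0.6, 0.1]
gripper_width: 85.7
tcp now [ 566.3 -171.9  263.5] -> [ 525. -240.  260.] t 8.95 w 85.7
off [-65.3, -45.5, 3.2] twist [0.007, -0.0, 0.063]
[ 0.7297364   0.41890728 -0.64046542  1.68901252  0.27198036  1.11786534
  0.07526255]
```

```bash
python3 -m handwheel '{"jaw":[0,0,0,0,0],"offset":[[-30,-22,3],[-65,-45,3],[-65,-45,3],[-65,-45,3],[-65,-45,3]],"twist":[[0,0,0.06],[0,0,0.06],[0,0,0.06],[0,0,0.06],[0,0,0.06]]}'
python3 -c "
from h import *
im,p=snap('wrist','w6.png');np.save('p6.npy',p);crop(im,140,280,100,260,4,'w6b.png');crop(im,290,440,60,210,4,'w6a.png')"
```

```text
time: 9.37
eef_pos: [525.2, -239.1, 260.2]
ee_rot: [2.216, 2.222, 0.009]
contact_force: [0.1, 0.9, 0.7]
gripper_width: 85.1
```

View pics/w6.png

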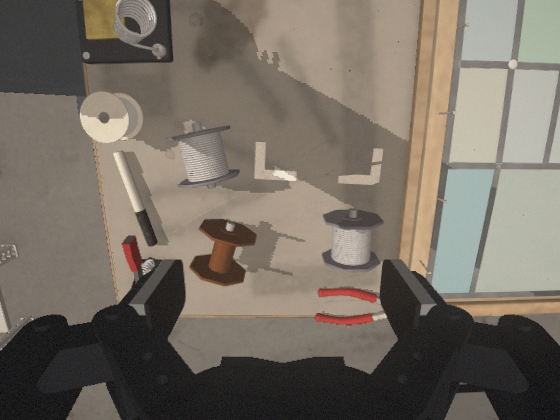

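```bash
python3 -c "
from h import *
im=cv2.imread('pics/w6.png')[:,:,::-1];crop(im,155,295,100,210,5,'w6b.png');crop(im,310,400,190,290,6,'w6a.png')"
```

```text
(no output)
```

View pics/w6a.png

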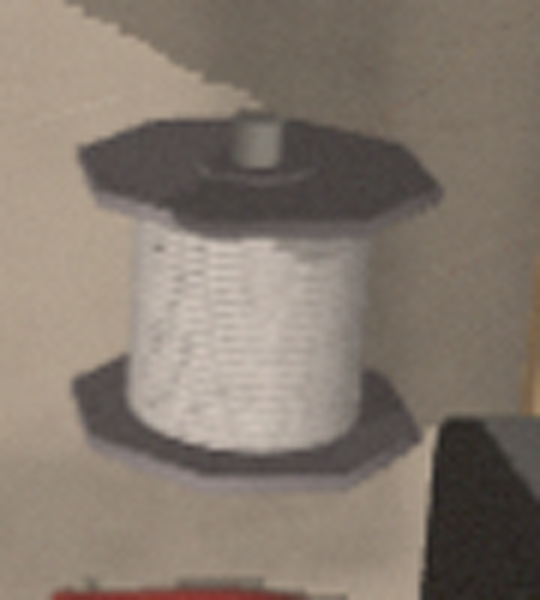

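View pics/w6b.png

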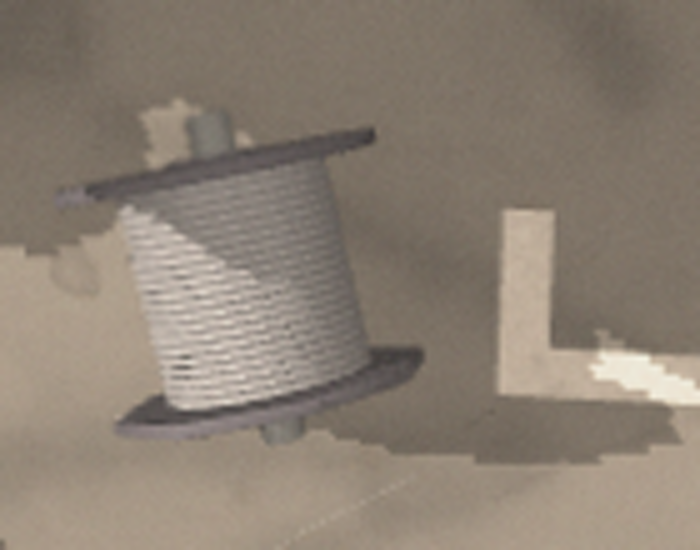

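```bash
cat >> h.py <<'E'
def reelmodel(z0=33):
    pts=[]
    for y in (27,25,-25,-27):   # flange faces approx (3.5 thick)
        for k in range(8):
            a=np.pi/8+k*np.pi/4; r=33/np.cos(np.pi/8); pts.append([r*np.cos(a),y,z0+r*np.sin(a)])
    return np.array(pts)
def overlay(im,p,pose,fn,box,k,z0=33):
    x0,x1,y0,y1=box; c=cv2.resize(im[y0:y1,x0:x1],None,fx=k,fy=k,interpolation=cv2.INTER_CUBIC).copy()
    co,s=np.cos(pose[2]),np.sin(pose[2])
    T=lambda M:[pose[0]+co*M[0]-s*M[1],pose[1]+s*M[0]+co*M[1],M[2]]
    pr=lambda M:tuple(((w2px(p,T(M))-[x0,y0]+.5)*k).astype(int).tolist())
    P=reelmodel(z0)
    for f,col in ((0,(0,255,0)),(3,(255,255,0))):
        q=[pr(P[f*8+j]) for j in range(8)]
        for j in range(8): cv2.line(c,q[j],q[(j+1)%8],col,1)
    cv2.line(c,pr([0,-37,z0]),pr([0,37,z0]),(255,0,0),1)
    for sx in (-23,23): cv2.line(c,pr([sx,-23.5,z0]),pr([sx,23.5,z0]),(0,0,255),1)
    cv2.imwrite('pics/'+fn,c[:,:,::-1])
E
python3 - <<'E'
from h import *
p=np.load('p6.npy',allow_pickle=True).item();im=cv2.imread('pics/w6.png')[:,:,::-1]
overlay(im,p,[606.6,-317,-.02],'oa.png',(310,400,190,290),6)
overlay(im,p,[438.5,-217,.16],'ob.png',(155,295,100,210),5)
E
```

```text
(no output)
```

View pics/oa.png

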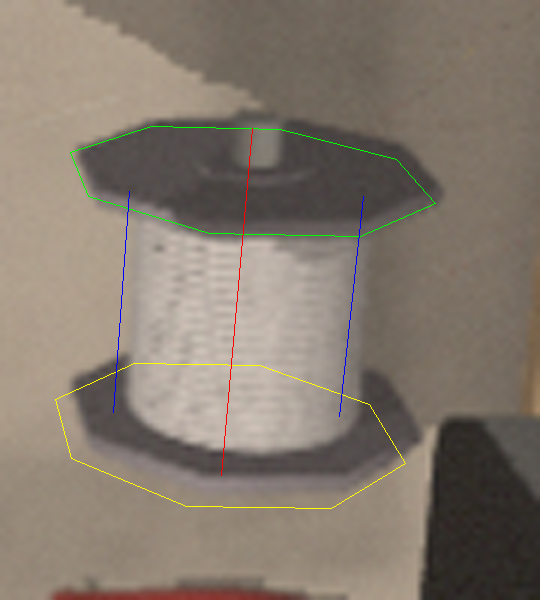

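View pics/ob.png

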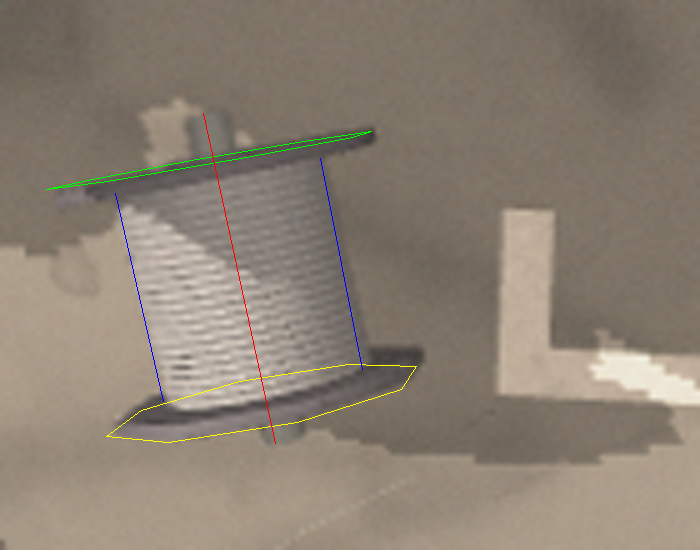

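Run:
```python
from h import *
p=np.load('p6.npy',allow_pickle=True).item();im=cv2.imread('pics/w6.png')[:,:,::-1]
overlay(im,p,[608.4,-314.7,.008],'oa2.png',(310,400,190,290),6)
overlay(im,p,[440.2,-217,.16],'ob2.png',(155,295,100,210),5)
```

```text
(no output)
```

View pics/oa2.png

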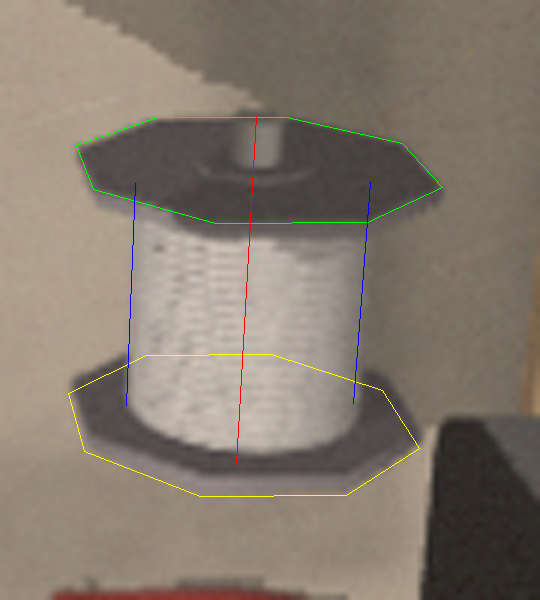

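View pics/ob2.png

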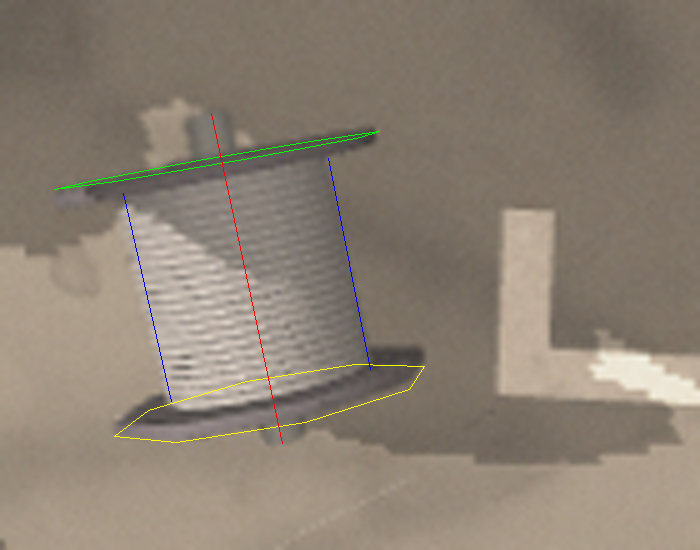

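```bash
python3 -c "
from h import *
go([608.4,-315,110],0.008);p=optics.camera_params('top');print(px2w(p,385,146,20))"
```

```text
tcp now [ 525.7 -238.2  260.4] -> [ 608.4 -315.    91.3] t 9.42 w 85.4
off [-77.4, 81.2, 169.5] twist [0.007, -0.002, -0.003]
[ 670.1847645  -323.77756176   20.        ]
```

```bash
python3 -m handwheel '{"jaw":[70,70,70,70,70,70,70,70],"offset":[[-30,32,30],[-60,65,70],[-77,81,110],[-77,81,150],[-77,81,169],[-77,81,169],[-77,81,169],[-77,81,169]],"twist":[[0,0,0],[0,0,0],[0,0,0],[0,0,0],[0,0,0],[0,0,0],[0,0,0],[0,0,0]]}' 60
python3 -c "
from h import *
go([608.4,-315,34],0.008); im,p=snap('wrist','w7.png');overlay(im,p,[608.4,-315,.008],'o7.png',(130,430,100,400),2)"
```

```text
time: 10.08
eef_pos: [609.8, -312.8, 93.7]
ee_rot: [2.21, 2.226, 0.012]
contact_force: [-0.1, -0.2, -0.1]
gripper_width: 62.3
tcp now [ 609.8 -312.8   93.7] -> [ 608.4 -315.    15.3] t 10.08 w 62.3
off [-2.3, -2.1, 78.3] twist [0.009, -0.002, -0.001]
```

View pics/o7.png

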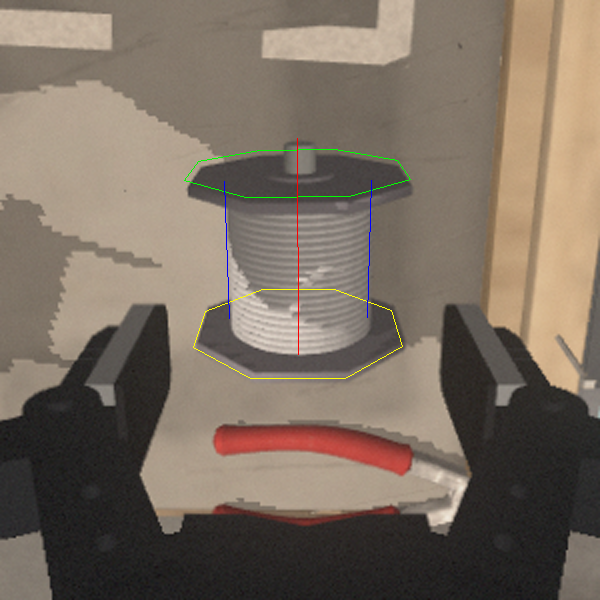

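The overlay matches reel A within about 1 mm. I'll descend and grip.

```bash
python3 -m handwheel '{"jaw":[70,70,70,70,70,180,180,180,180,180,180,180],"offset":[[-2,-1,25],[-2,-1,50],[-2,-1,75],[-2,-1,78],[-2,-1,78],[-2,-1,78],[-2,-1,78],[-2,-1,78],[-2,-1,78],[-2,-1,78],[-2,-1,78],[-2,-1,78]],"twist":[[0,0,0],[0,0,0],[0,0,0],[0,0,0],[0,0,0],[0,0,0],[0,0,0],[0,0,0],[0,0,0],[0,0,0],[0,0,0],[0,0,0]]}' 60
python3 -m handwheel '{"jaw":[180,180,180,180,180,180,180,180],"offset":[[0,0,-10],[0,0,-30],[0,0,-60],[0,0,-100],[0,0,-130],[0,0,-150],[0,0,-150],[0,0,-150]],"twist":[[0,0,0],[0,0,0],[0,0,0],[0,0,0],[0,0,0],[0,0,0],[0,0,0],[0,0,0]]}'
python3 -c "
from h import *
im,p=snap('wrist','w8.png');snap('top','t8.png');go([565,270,175],-.027);go([565,40,175],-.027)"
```

```text
time: 11.13
eef_pos: [612.4, -316.0, 20.5]
ee_rot: [2.205, 2.22, 0.016]
contact_force: [0.0, 0.0, 7.0]
gripper_width: 44.9
time: 11.8
eef_pos: [610.7, -316.1, 173.1]
ee_rot: [2.202, 2.218, 0.017]
contact_force: [-0.6, 0.1, -2.3]
gripper_width: 44.1
tcp now [ 609.1 -315.6  169.7] -> [565.  270.  156.3] t 11.9 w 44.1
off [585.9, -40.2, 12.0] twist [0.014, 0.001, 0.034]
tcp now [ 609.1 -315.6  169.7] -> [565.   40.  156.3] t 11.9 w 44.1
off [355.9, -41.8, 12.3] twist [0.014, 0.001, 0.034]
```

View pics/w8.png

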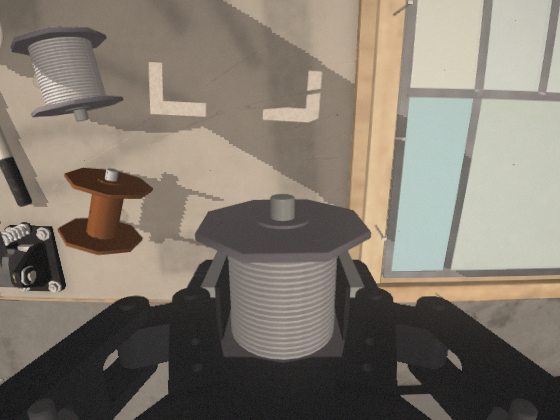

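```bash
python3 -m handwheel '{"jaw":[180,180,180,180,180,180,180,180,180,180,180,180],"offset":[[25,-3,0],[60,-6,-10],[355,-42,-20],[355,-42,-20],[355,-42,-20],[355,-42,-20],[355,-42,-20],[355,-42,-20],[355,-42,-20],[355,-42,-20],[355,-42,-20],[355,-42,-20]],"twist":[[0,0,0],[0.014,0,0.03],[0.014,0,0.03],[0.014,0,0.03],[0.014,0,0.03],[0.014,0,0.03],[0.014,0,0.03],[0.014,0,0.03],[0.014,0,0.03],[0.014,0,0.03],[0.014,0,0.03],[0.014,0,0.03]]}'
python3 -c "
from h import *
im,p=snap('top','t9.png');go([560,210,210],-.027)"
```

```text
time: 12.9
eef_pos: [563.6, 39.1, 187.4]
ee_rot: [-2.245, -2.197, 0.004]
contact_force: [-0.1, -0.4, -1.1]
gripper_width: 44.3
tcp now [563.9  37.8 187.4] -> [560.  210.  191.3] t 12.95 w 44.0
off [172.1, -8.1, -4.2] twist [-0.002, 0.002, 0.003]
```

View pics/t9.png

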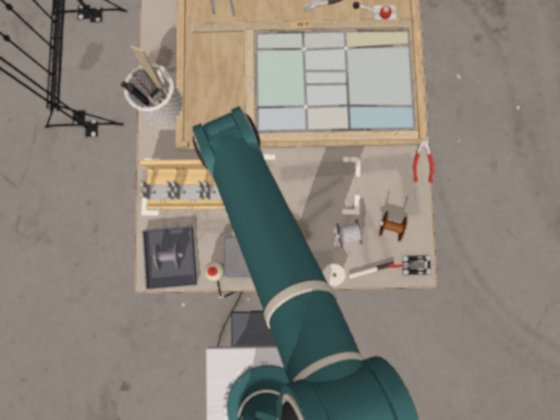

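```bash
python3 -m handwheel '{"jaw":[180,180,180,180,180,180,180,180],"offset":[[35,-2,0],[75,-4,0],[115,-6,0],[150,-8,0],[170,-8,-4],[170,-8,-4],[170,-8,-4],[170,-8,-4]],"twist":[[0,0,0],[0,0,0],[0,0,0],[0,0,0],[0,0,0],[0,0,0],[0,0,0],[0,0,0]]}'
cat > seestand.py <<'E'
from h import *
import sys
# overlay predicted stand wireframe on a wrist picture
def stand_overlay(im,p,pose,fn,held=None):
    c=im.copy(); co,s=np.cos(pose[2]),np.sin(pose[2])
    k=1
    T=lambda M:[pose[0]+co*M[0]-s*M[1],pose[1]+s*M[0]+co*M[1],M[2]]
    c=cv2.resize(c,None,fx=1.4,fy=1.4,interpolation=cv2.INTER_CUBIC)
    pr=lambda M:tuple(((w2px(p,T(M))+.5)*1.4).astype(int).tolist())
    L=lambda a,b,col:cv2.line(c,pr(a),pr(b),col,1)
    for x in(45,57): L([x,-120,88],[x,120,88],(0,255,0))
    for y in(-120,120): L([45,y,88],[57,y,88],(0,255,0)); L([-60,y,23],[-45,y,23],(0,255,0))
    L([-60,-120,23],[-60,120,23],(0,255,0))
    for b in(80,0,-80):
        for e in(32,-32):
            for yy in (2.5,-2.5):
                for w in(6,20):
                    for sg in(1,-1): L([-16+sg*w,b+e+yy,85 if w==6 else 85],[-16+sg*w,b+e+yy,50],(255,0,0))
    cv2.imwrite('pics/'+fn,c[:,:,::-1])
E
cat > look.py <<'E'
from seestand import *
n=sys.argv[1]; pose=[float(v) for v in sys.argv[2:5]]
o=observe(); im,p=snap('wrist',n+'.png'); np.save(n+'.npy',p); stand_overlay(im,p,pose,n+'o.png')
# held reel spindle in wrist view
E
python3 look.py w10 573.8 193.6 -.027; python3 -c "
from h import *
go([560,274,110],-.027)"
```

```text
time: 13.62
eef_pos: [560.6, 205.2, 190.1]
ee_rot: [2.252, 2.191, -0.008]
contact_force: [0.5, 0.1, -1.2]
gripper_width: 44.4
tcp now [560.7 204.9 190.2] -> [560.  274.   91.3] t 13.67 w 44.3
off [69.4, -2.3, 98.7] twist [-0.003, 0.004, -0.001]
```

View pics/w10o.png

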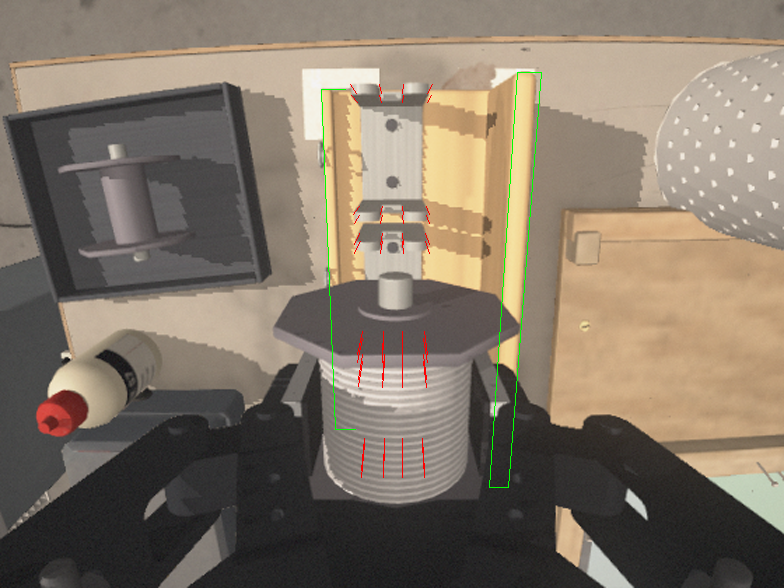

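```bash
python3 -c "
from h import *
im=cv2.imread('pics/w10.png')[:,:,::-1];crop(im,220,400,45,205,4,'w10a.png')
p=np.load('w10.npy',allow_pickle=True).item()
o=observe();print(o['eef_pos'])
T=R.from_rotvec(o['ee_rot']).as_matrix()
for zz in (0,-6.2,-10,-12.5,-15):
  print(zz,w2px(p,o['eef_pos']+T@np.array([37,0,zz])),w2px(p,o['eef_pos']+T@np.array([27,0,zz])))
"
```

```text
[560.66557776 204.90494589 190.24654348]
0 [282.31594157 189.40559489] [282.32270575 211.38188812]
-6.2 [282.29193828 192.84160597] [282.29944442 215.67360266]
-10 [282.27618211 195.09708247] [282.28419763 218.48635835]
-12.5 [282.26534436 196.64850257] [282.2737206  220.41905225]
-15 [282.25410799 198.25699334] [282.26286718 222.42107142]
```

View pics/w10a.png

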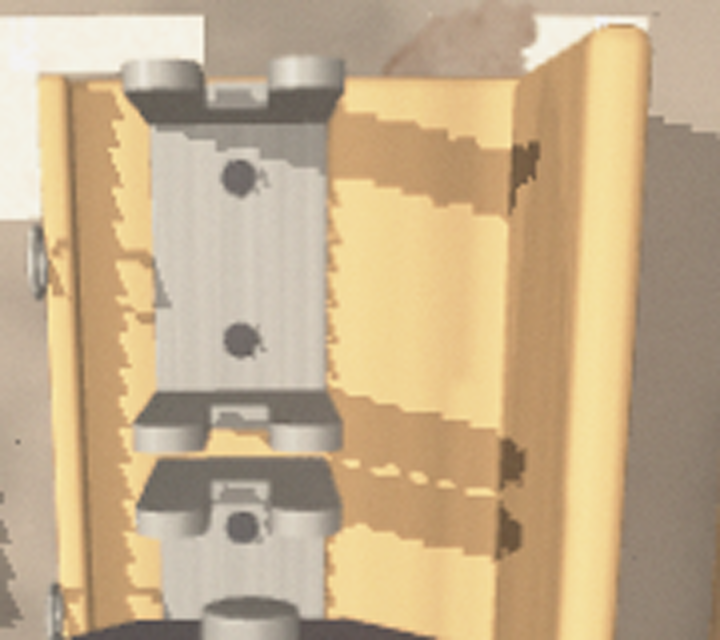

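```bash
python3 -c "
from h import *
p=np.load('w10.npy',allow_pickle=True).item()
a=lambda u,v:(220+u/4,45+v/4)
m=[[-16,109.5,80],[-16,45.5,80],[-16,29.5,80]];pose=[573.8,193.6,-.027]
m=[];q=[]
for y,v,us in [(109.5,88+10,(162,308)),(45.5,448,(171,307)),(29.5,530,(173,308))]:
    for dx,u in zip((-13,13),us): m.append([-16+dx,y,81]);q.append(a(u,v))
m+= [[-60,120,23],[57,120,84],[45,120,23-9]]; q+=[a(40,77),a(648,40),a(518,80)]
x,r=fitpose(p,m,q,pose);print(x,r.round(1).tolist())
"
```

```text
[ 5.73879563e+02  1.93482954e+02 -2.63914235e-02] [[0.3, -1.0], [0.7, -1.2], [-0.4, 1.7], [0.2, 1.6], [-0.5, 2.0], [-0.3, 2.0], [-0.6, -0.6], [2.6, -2.5], [-0.9, -0.2]]
```

```bash
python3 -m handwheel '{"jaw":[180,180,180,180,180,180,180,180,180],"offset":[[25,-1,0],[50,-2,0],[69,-2,20],[69,-2,50],[69,-2,80],[69,-2,93],[69,-2,93],[69,-2,93],[69,-2,93]],"twist":[[0,0,0],[0,0,0],[0,0,0],[0,0,0],[0,0,0],[0,0,0],[0,0,0],[0,0,0],[0,0,0]]}'
python3 look.py w11 573.8 193.5 -.027; python3 -c "
from h import *
go([560,274,61.2],-.027);snap('side','s11.png')"
```

```text
time: 14.42
eef_pos: [561.6, 272.7, 98.4]
ee_rot: [2.253, 2.187, -0.006]
contact_force: [-0.5, 0.1, -0.7]
gripper_width: 44.2
tcp now [561.7 273.   98.7] -> [560.  274.   42.5] t 14.47 w 43.8
off [1.2, -1.7, 56.2] twist [-0.001, 0.003, -0.003]
```

View pics/w11o.png

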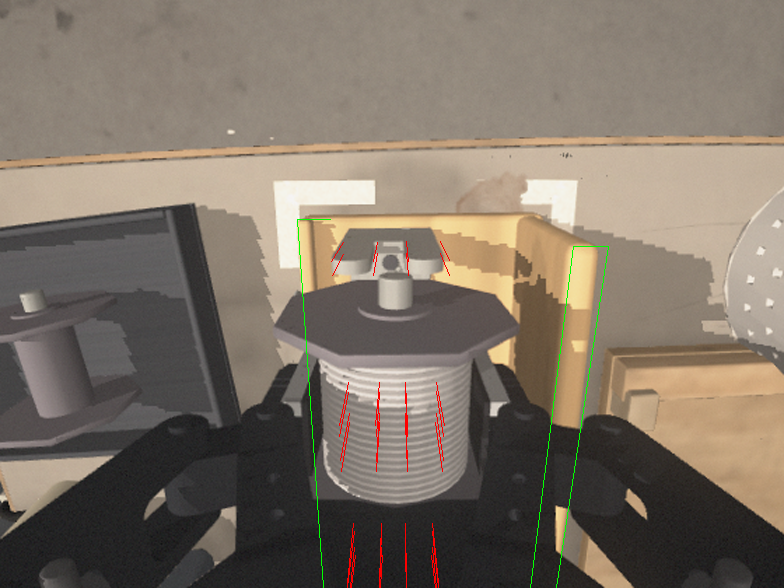

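```bash
python3 -c "
from h import *
im=cv2.imread('pics/w11.png')[:,:,::-1];crop(im,210,370,140,260,5,'w11a.png')
p=np.load('w11.npy',allow_pickle=True).item()
c,s=np.cos(-.027),np.sin(-.027)
for M in ([-36,109.5,80],[-22,109.5,80],[-10,109.5,80],[4,109.5,80]):
  q=w2px(p,[573.85+c*M[0]-s*M[1],193.5+s*M[0]+c*M[1],M[2]]);print(((q-[210,140])*5).round())
"
```

```text
[142. 268.]
[284. 268.]
[405. 268.]
[547. 267.]
```

View pics/w11a.png

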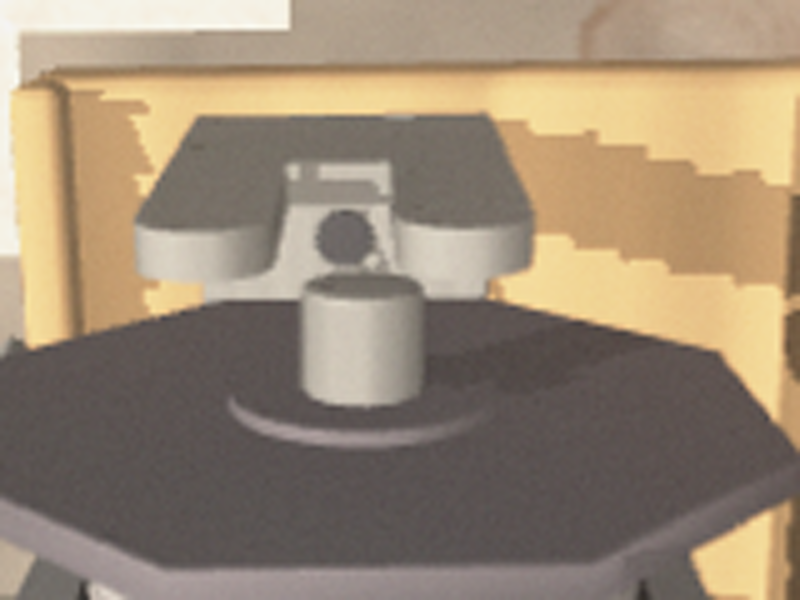

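```bash
python3 -m handwheel '{"jaw":[180,180,180,180,180,180,180],"offset":[[1,-2.5,0],[1,-2.5,8],[1,-2.5,18],[1,-2.5,28],[1,-2.5,36],[1,-2.5,40],[1,-2.5,40]],"twist":[[0,0.003,-0.003],[0,0.003,-0.003],[0,0.003,-0.003],[0,0.003,-0.003],[0,0.003,-0.003],[0,0.003,-0.003],[0,0.003,-0.003]]}'
python3 look.py w12 573.2 193.5 -.027; python3 -c "
from h import *
im=cv2.imread('pics/w12.png')[:,:,::-1];crop(im,210,370,140,260,5,'w12a.png');go([559.3,274,61.2],-.027)"
```

```text
time: 15.1
eef_pos: [558.4, 273.6, 57.0]
ee_rot: [-2.25, -2.191, 0.005]
contact_force: [0.6, -1.0, -1.7]
gripper_width: 44.2
tcp now [558.6 274.   57.8] -> [559.3 274.   42.5] t 15.15 w 44.0
off [0.1, 0.7, 15.3] twist [-0.002, 0.001, 0.001]
```

View pics/w12a.png

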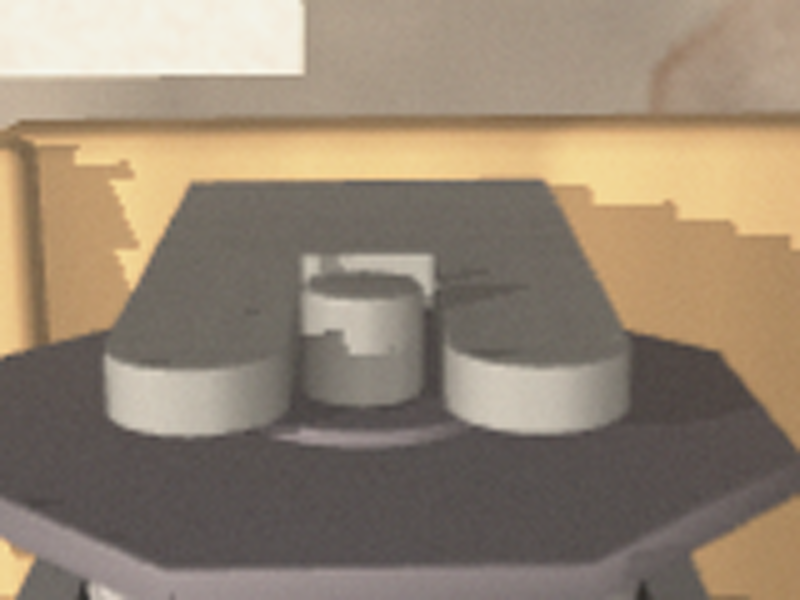

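The spindle is inside the slot, at crop column 364 against a slot centre of 368. I'll lower it home.

```bash
python3 -m handwheel '{"jaw":[180,180,180,180,180,180,180],"offset":[[0,0.4,4],[0,0.4,8],[0,0.4,11],[0,0.4,14],[0,0.4,16],[0,0.4,17],[0,0.4,17]],"twist":[[0,0,0],[0,0,0],[0,0,0],[0,0,0],[0,0,0],[0,0,0],[0,0,0]]}'
python3 look.py w13 573.2 193.5 -.027; python3 -c "
from h import *
im=cv2.imread('pics/w13.png')[:,:,::-1];crop(im,210,370,140,260,5,'w13a.png');go([559.3,274,61.2],-.027)"
```

```text
time: 15.73
eef_pos: [559.0, 273.9, 42.2]
ee_rot: [2.25, 2.192, -0.004]
contact_force: [-3.3, -3.0, 10.5]
gripper_width: 44.3
tcp now [559.  273.9  42.2] -> [559.3 274.   42.5] t 15.78 w 44.0
off [0.1, 0.3, -0.3] twist [-0.002, 0.002, 0.001]
```

View pics/w13a.png

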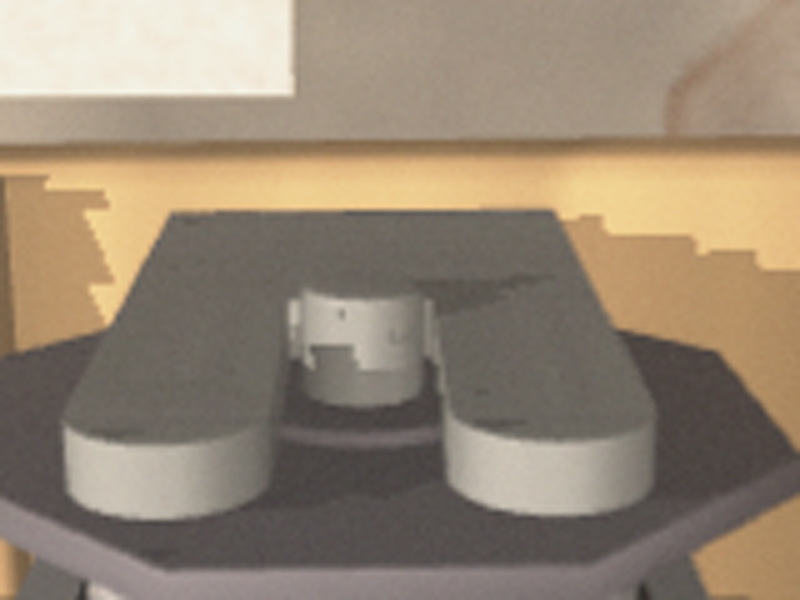

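Contact shows 10 N upward at spindle height 55, so it's at the bottom. I'll release.

```bash
python3 -m handwheel '{"jaw":[160,120,85,75,75,75,75,75,75,75,75,75],"offset":[[0,0,0],[0,0,0],[0,0,0],[0,0,0],[0,0,0],[0,0,-10],[0,0,-30],[0,0,-60],[0,0,-100],[0,0,-140],[0,0,-180],[0,0,-190]],"twist":[[0,0,0],[0,0,0],[0,0,0],[0,0,0],[0,0,0],[0,0,0],[0,0,0],[0,0,0],[0,0,0],[0,0,0],[0,0,0],[0,0,0]]}'
python3 look.py w14 573.2 193.5 -.027; python3 -c "
from h import *
go([525,-260,270],0.1,1,True);snap('side','s14.png')"
```

```text
time: 16.78
eef_pos: [561.7, 276.6, 240.2]
ee_rot: [2.248, 2.19, 0.013]
contact_force: [-0.0, 0.4, 0.5]
gripper_width: 60.0
tcp now [561.7 276.4 239.6] -> [ 525. -260.  270.] t 16.83 w 60.6
off [-537.1, -22.4, -32.2] twist [0.008, -0.003, -0.126]
```

View pics/w14.png

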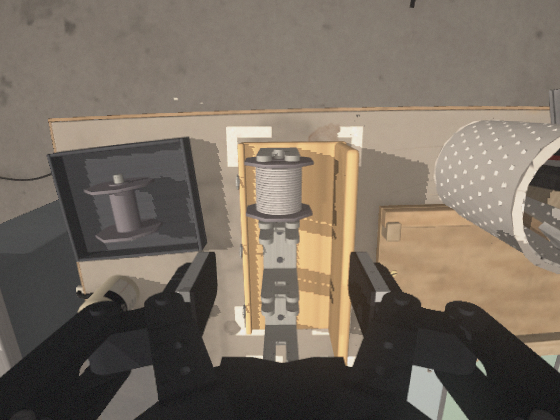

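```bash
python3 -m handwheel '{"jaw":[70,70,70,70,70,70,70,70,70,70,70,70],"offset":[[-20,0,-10],[-480,-120,-10],[-480,-120,-10],[-480,-120,-10],[-480,-120,-10],[-480,-120,-10],[-480,-120,-10],[-480,-120,-10],[-480,-120,-10],[-480,-120,-10],[-480,-120,-10],[-480,-120,-10]],"twist":[[0,0,-0.05],[0,0,-0.1],[0,0,-0.18],[0,0,-0.18],[0,0,-0.18],[0,0,-0.18],[0,0,-0.18],[0,0,-0.18],[0,0,-0.18],[0,0,-0.18],[0,0,-0.18],[0,0,-0.18]]}'
python3 -c "
from h import *
go([440.2,-217,120],0.16)"
```

```text
time: 17.88
eef_pos: [430.9, -186.5, 244.4]
ee_rot: [2.044, 2.384, 0.005]
contact_force: [1.1, -0.0, -0.3]
gripper_width: 61.6
tcp now [ 430.9 -186.5  244.4] -> [ 440.2 -217.   101.3] t 17.88 w 61.6
off [-31.7, 4.0, 143.1] twist [0.003, -0.001, -0.007]
```

```bash
python3 -m handwheel '{"jaw":[70,70,70,70,70,70,70],"offset":[[-20,2,30],[-32,4,70],[-32,4,105],[-32,4,140],[-32,4,140],[-32,4,140],[-32,4,140]],"twist":[[0,0,0],[0,0,0],[0,0,0],[0,0,0],[0,0,0],[0,0,0],[0,0,0]]}'
python3 -c "
from h import *
go([440.2,-217,34],0.16); im,p=snap('wrist','w15.png');overlay(im,p,[440.2,-217,.16],'o15.png',(130,430,100,400),2)"
```

```text
time: 18.47
eef_pos: [440.9, -217.1, 105.5]
ee_rot: [2.042, 2.384, 0.006]
contact_force: [0.3, -0.6, 0.0]
gripper_width: 61.9
tcp now [ 440.9 -217.1  105.5] -> [ 440.2 -217.    15.3] t 18.47 w 61.9
off [0.2, -1.1, 90.2] twist [0.004, -0.001, -0.006]
```

View pics/o15.png

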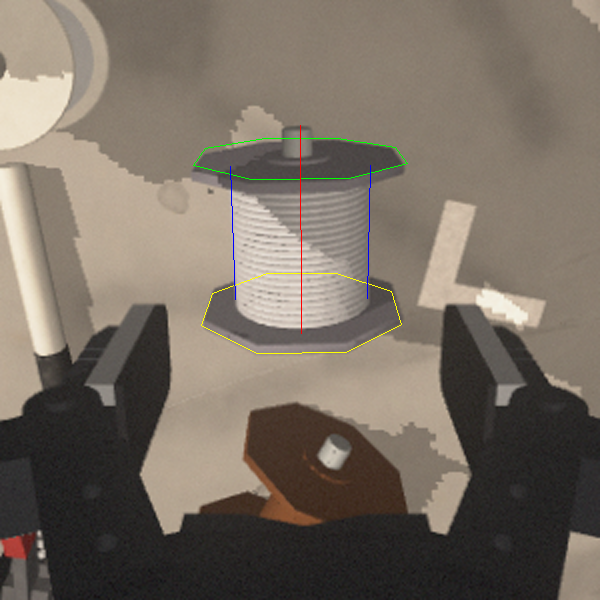

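```bash
python3 -m handwheel '{"jaw":[70,70,70,70,70,180,180,180,180,180,180,180],"offset":[[0,-1,30],[0,-1,60],[0,-1,85],[0,-1,90],[0,-1,90],[0,-1,90],[0,-1,90],[0,-1,90],[0,-1,90],[0,-1,90],[0,-1,90],[0,-1,90]],"twist":[[0,0,0],[0,0,0],[0,0,0],[0,0,0],[0,0,0],[0,0,0],[0,0,0],[0,0,0],[0,0,0],[0,0,0],[0,0,0],[0,0,0]]}' 60
python3 -m handwheel '{"jaw":[180,180,180,180,180,180,180,180],"offset":[[0,0,-10],[0,0,-30],[0,0,-60],[0,0,-100],[0,0,-140],[0,0,-170],[0,0,-170],[0,0,-170]],"twist":[[0,0,0],[0,0,0],[0,0,0],[0,0,0],[0,0,0],[0,0,0],[0,0,0],[0,0,0]]}'
python3 -c "
from h import *
im,p=snap('wrist','w16.png');snap('top','t16.png');go([556,40,209],-.027)"
```

```text
time: 19.52
eef_pos: [442.6, -218.2, 18.5]
ee_rot: [2.039, 2.38, 0.007]
contact_force: [-1.6, 1.0, 8.5]
gripper_width: 44.6
time: 20.18
eef_pos: [442.0, -218.7, 191.4]
ee_rot: [2.035, 2.375, 0.007]
contact_force: [-0.4, 0.0, -1.6]
gripper_width: 44.5
tcp now [ 440.2 -217.8  188.4] -> [556.   40.  190.3] t 20.28 w 44.3
off [237.0, 154.0, -1.4] twist [0.008, 0.003, 0.181]
```

View pics/w16.png

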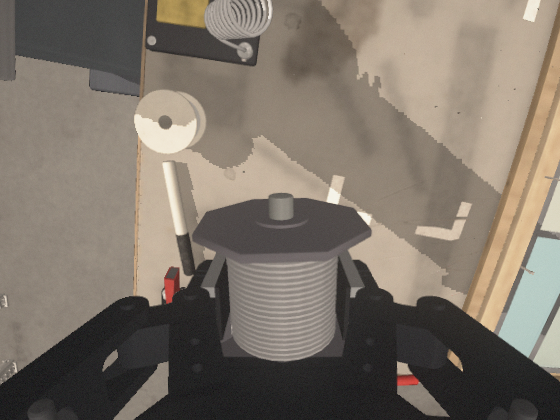

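View pics/t16.png

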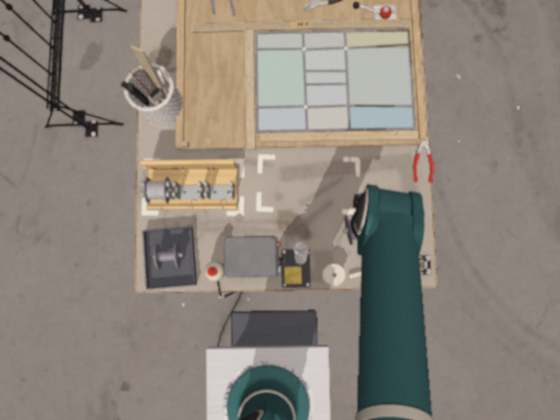

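```bash
python3 -m handwheel '{"jaw":[180,180,180,180,180,180,180,180,180,180,180,180],"offset":[[20,15,0],[50,35,0],[235,154,0],[235,154,0],[235,154,0],[235,154,0],[235,154,0],[235,154,0],[235,154,0],[235,154,0],[235,154,0],[235,154,0]],"twist":[[0,0,0.02],[0,0,0.06],[0,0,0.12],[0,0,0.18],[0.006,0,0.18],[0.006,0,0.18],[0.006,0,0.18],[0.006,0,0.18],[0.006,0,0.18],[0.006,0,0.18],[0.006,0,0.18],[0.006,0,0.18]]}'
python3 look.py w17 573.2 193.5 -.027; python3 -c "
from h import *
go([555,114,109],-.027)"
```

```text
time: 21.28
eef_pos: [555.5, 35.9, 188.0]
ee_rot: [2.251, 2.187, -0.003]
contact_force: [-0.3, -0.5, -1.7]
gripper_width: 44.4
tcp now [555.8  35.9 188.3] -> [555.  114.   90.3] t 21.33 w 44.1
off [78.4, -3.2, 97.8] twist [0.001, 0.003, -0.002]
```

View pics/w17o.png

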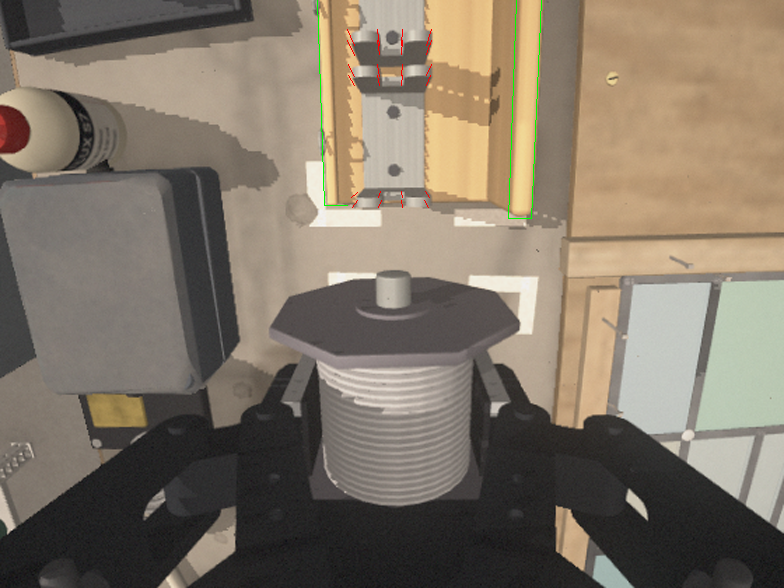

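```bash
python3 -c "
from h import *
im=cv2.imread('pics/w17.png')[:,:,::-1];crop(im,220,400,0,170,4,'w17a.png')
p=np.load('w17.npy',allow_pickle=True).item();pose=[573.2,193.5,-.027];c,s=np.cos(pose[2]),np.sin(pose[2])
for y in (-50.5,-114.5):
  for x in (-36,-22,-10,4):
    q=w2px(p,[pose[0]+c*x-s*y,pose[1]+s*x+c*y,81]);print(y,((q-[220,0])*4).round())
"
```

```text
-50.5 [117. 218.]
-50.5 [197. 218.]
-50.5 [267. 217.]
-50.5 [347. 217.]
-114.5 [126. 588.]
-114.5 [201. 588.]
-114.5 [266. 587.]
-114.5 [342. 587.]
```

View pics/w17a.png

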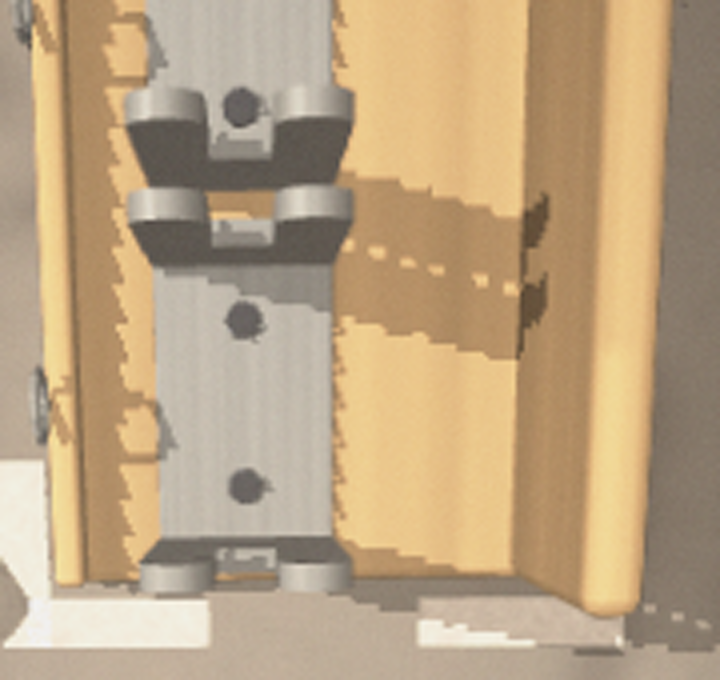

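```bash
python3 -m handwheel '{"jaw":[180,180,180,180,180,180,180,180,180],"offset":[[25,-1,0],[50,-2,0],[78,-2,20],[78,-2,50],[78,-2,80],[78,-2,91],[78,-2,91],[78,-2,91],[78,-2,91]],"twist":[[0,0,0],[0,0,0],[0,0,0],[0,0,0],[0,0,0],[0,0,0],[0,0,0],[0,0,0],[0,0,0]]}'
python3 look.py w18 573.2 193.5 -.027; python3 -c "
from h import *
im=cv2.imread('pics/w18.png')[:,:,::-1];crop(im,210,370,140,260,5,'w18a.png')
go([556.4,114,60],-.027);p=np.load('w18.npy',allow_pickle=True).item()
for x in (-20,-6,6,20): print(((w2px(p,[556.4+x,113.5+29.5,81])-[210,140])*5).round())"
```

```text
time: 22.08
eef_pos: [557.4, 113.3, 98.7]
ee_rot: [2.251, 2.184, 0.001]
contact_force: [-1.1, 0.2, -0.5]
gripper_width: 44.1
tcp now [557.5 113.5  99. ] -> [556.4 114.   41.3] t 22.13 w 44.3
off [0.6, -1.4, 57.7] twist [0.004, 0.003, -0.003]
[138. 285.]
[280. 281.]
[402. 277.]
[544. 273.]
```

View pics/w18a.png

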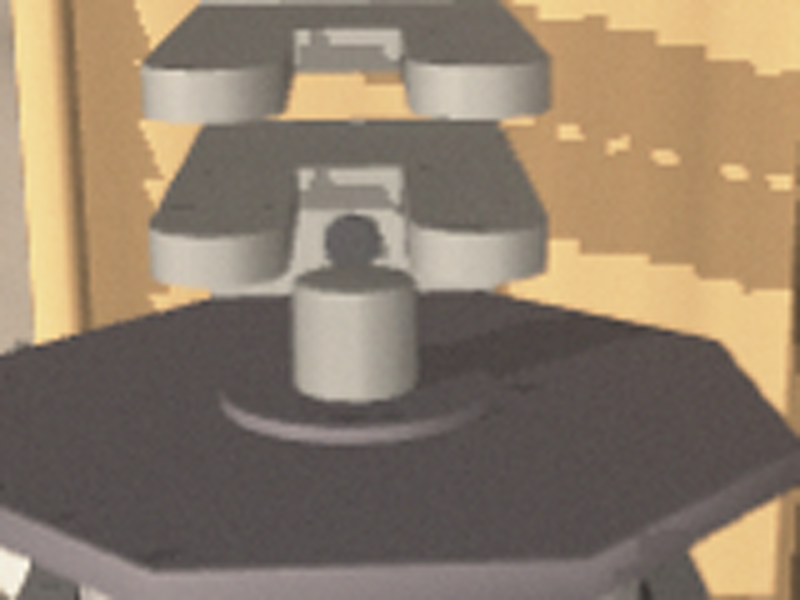

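```bash
python3 -m handwheel '{"jaw":[180,180,180,180,180,180,180],"offset":[[0.6,-0.8,0],[0.6,-0.8,8],[0.6,-0.8,18],[0.6,-0.8,28],[0.6,-0.8,36],[0.6,-0.8,42],[0.6,-0.8,42]],"twist":[[0.004,0.003,-0.003],[0.004,0.003,-0.003],[0.004,0.003,-0.003],[0.004,0.003,-0.003],[0.004,0.003,-0.003],[0.004,0.003,-0.003],[0.004,0.003,-0.003]]}'
python3 look.py w19 573.2 193.5 -.027; python3 -c "
from h import *
im=cv2.imread('pics/w19.png')[:,:,::-1];crop(im,210,370,140,260,5,'w19a.png');go([556.8,114,60],-.027)"
```

```text
time: 22.72
eef_pos: [555.8, 113.8, 54.9]
ee_rot: [-2.25, -2.19, 0.003]
contact_force: [0.1, -0.2, -1.8]
gripper_width: 44.3
tcp now [556.2 114.   55.8] -> [556.8 114.   41.3] t 22.77 w 44.1
off [0.0, 0.6, 14.5] twist [-0.002, -0.0, 0.0]
```

View pics/w19a.png

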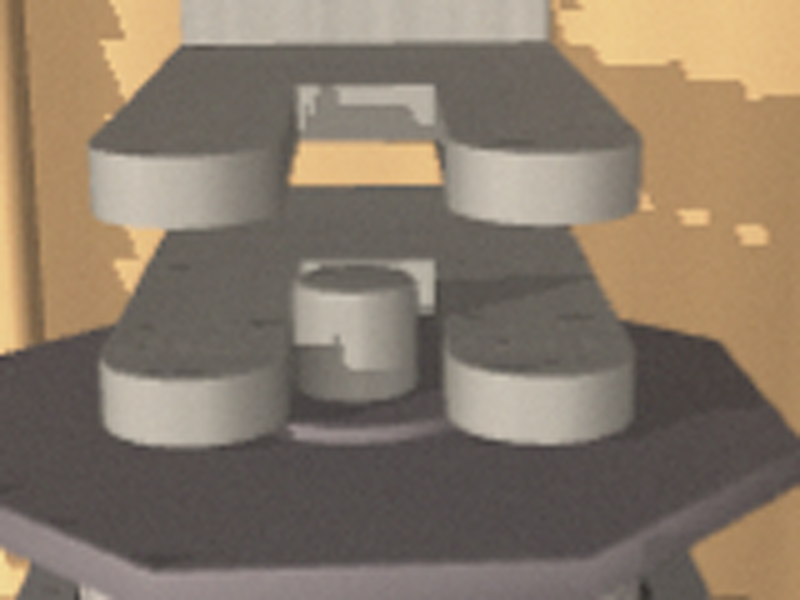

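The spindle is about 1 mm toward -x in the slot, at column 355 against 367. I'll shift 1 mm while lowering.

```bash
python3 -m handwheel '{"jaw":[180,180,180,180,180,180,180,180],"offset":[[0,1,0],[0,1,4],[0,1,8],[0,1,11],[0,1,14],[0,1,15],[0,1,16],[0,1,16]],"twist":[[0,0,0],[0,0,0],[0,0,0],[0,0,0],[0,0,0],[0,0,0],[0,0,0],[0,0,0]]}'
python3 look.py w20 573.2 193.5 -.027; python3 -c "
from h import *
im=cv2.imread('pics/w20.png')[:,:,::-1];crop(im,210,370,140,260,5,'w20a.png')"
```

```text
time: 23.43
eef_pos: [557.3, 113.9, 40.3]
ee_rot: [-2.25, -2.191, 0.002]
contact_force: [-2.1, -1.6, 3.0]
gripper_width: 44.5
```

View pics/w20a.png

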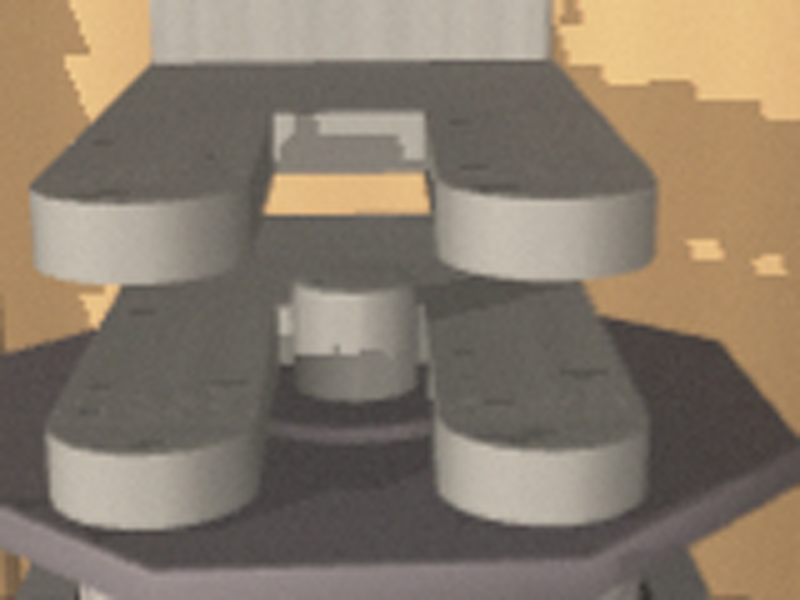

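```bash
python3 -m handwheel '{"jaw":[180,180,160,120,85,75,75,75],"offset":[[0,0,1],[0,0,1],[0,0,1],[0,0,0],[0,0,0],[0,0,0],[0,0,0],[0,0,0]],"twist":[[0,0,0],[0,0,0],[0,0,0],[0,0,0],[0,0,0],[0,0,0],[0,0,0],[0,0,0]]}'
python3 -m handwheel '{"jaw":[75,75,75,75,75,75,75,75,75],"offset":[[0,0,-10],[0,0,-30],[0,0,-60],[0,0,-100],[40,0,-140],[80,0,-180],[110,0,-220],[130,5,-240],[130,5,-240]],"twist":[[0,0,0],[0,0,0],[0,0,0],[0,0,0],[0,0,0],[0,0,0],[0,0,0],[0,0,0],[0,0,0]]}'
python3 look.py w21 573.2 193.5 -.027; python3 -c "
from h import *
snap('side','s21.png');im=cv2.imread('pics/w21.png')[:,:,::-1];crop(im,210,370,80,360,2.1,'w21a.png')"
```

```text
time: 24.15
eef_pos: [557.4, 113.9, 40.3]
ee_rot: [-2.25, -2.191, 0.002]
contact_force: [0.8, -0.4, 0.5]
gripper_width: 59.9
time: 24.9
eef_pos: [566.3, 248.2, 285.4]
ee_rot: [2.247, 2.195, 0.008]
contact_force: [0.4, 0.1, -0.5]
gripper_width: 60.3
```

View pics/w21o.png

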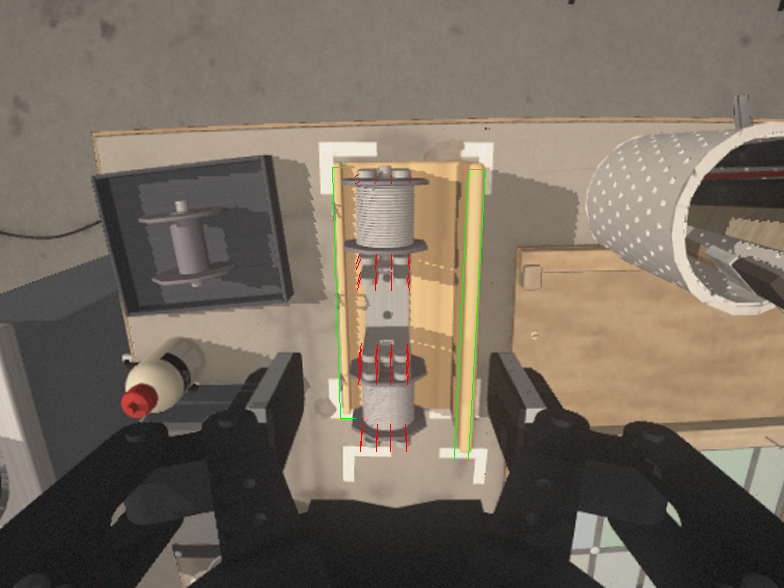

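View pics/s21.png

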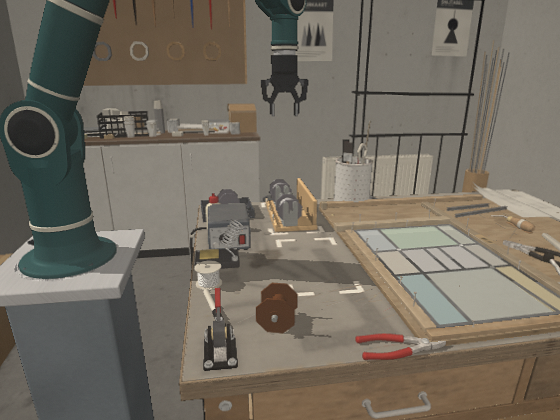

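```bash
python3 -c "
from h import *
im=cv2.imread('pics/w21.png')[:,:,::-1];crop(im,225,360,100,240,4,'w21a.png');crop(im,225,360,220,350,4,'w21b.png')"
```

```text
(no output)
```

View pics/w21a.png

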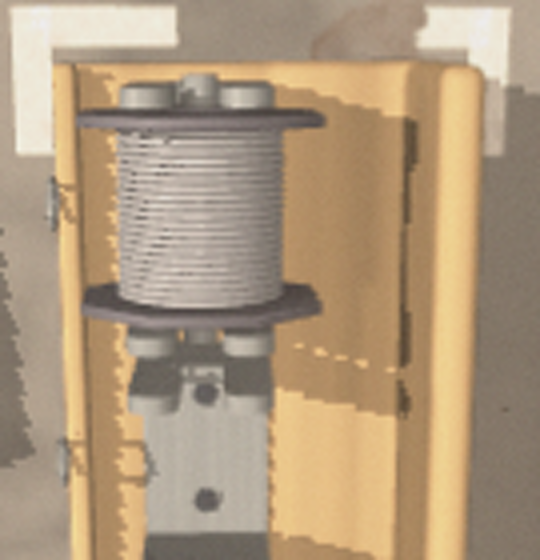

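View pics/w21b.png

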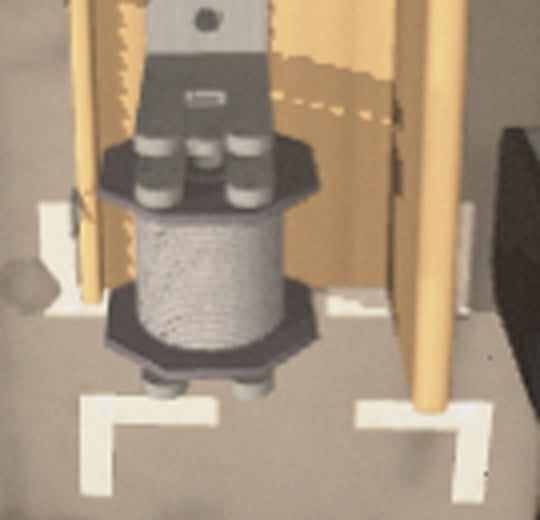

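```bash
cat > s2.py <<'E'
from h import *
p=np.load('w21.npy',allow_pickle=True).item()
a=lambda u,v:(225+u/4,100+v/4); b=lambda u,v:(225+u/4,220+v/4)
m=[];q=[]
def add(M,P): m.append(M);q.append(P)
add([-60,120,23],a(55,65)); add([-60,-120,23],b(84,302))
add([51,-120,86],b(432,411)); add([57,120,84],a(483,75))
for y,v,f,us in [(45.5,350,a,(152,247)),(29.5,405,a,(152,247)),(-50.5,202,b,(158,250)),(-34.5,152,b,(157,250))]:
    for dx,u in zip((-13,13),us): add([-16+dx,y,82],f(u,v))
x,r=fitpose(p,m,q,[570,190,-.02]); print('stand',x); print(r.round(1).tolist())
print('load in',[px2w(p,*t,0).round(1).tolist() for t in (a(50,46),a(482,48),b(74,282),b(456,290))])
print('work',[px2w(p,*t,0).round(1).tolist() for t in (b(112,424),b(456,428))])
go([624.8,192.5,140],-.027)
E
python3 s2.py
```

```text
stand [ 5.75674525e+02  1.97462624e+02 -1.28504329e-02]
[[-1.1, -0.1], [-0.6, 0.9], [-0.4, 0.3], [0.5, -2.8], [-0.2, 0.7], [0.4, 0.5], [0.1, 1.4], [0.4, 1.2], [0.3, -0.5], [-0.1, -0.7], [0.2, -0.8], [-0.1, -1.0]]
load in [[514.4, 323.7, 0.0], [649.3, 320.4, 0.0], [509.0, 74.2, 0.0], [647.5, 67.5, 0.0]]
work [[519.9, 13.7, 0.0], [649.4, 8.4, 0.0]]
tcp now [566.7 249.3 285.4] -> [624.8 192.5 121.3] t 25.0 w 60.3
off [-56.4, 58.4, 164.1] twist [0.006, -0.005, 0.006]
```

```bash
python3 -m handwheel '{"jaw":[135,135,135,135,135,135,135,135,135],"offset":[[-20,20,20],[-45,45,60],[-56,58,100],[-56,58,140],[-56,58,150],[-56,58,150],[-56,58,150],[-56,58,150],[-56,58,150]],"twist":[[0,0,0],[0,0,0],[0,0,0.006],[0,0,0.006],[0,0,0.006],[0,0,0.006],[0,0,0.006],[0,0,0.006],[0,0,0.006]]}'
python3 look.py w22 573.2 193 -.022; python3 -c "
from h import *
go([624.3,192.5,73],-.022)"
```

```text
time: 25.75
eef_pos: [625.4, 193.8, 138.0]
ee_rot: [2.249, 2.19, 0.018]
contact_force: [0.6, 0.0, 0.6]
gripper_width: 40.1
tcp now [625.3 193.7 138. ] -> [624.3 192.5  54.3] t 25.8 w 40.3
off [-1.8, -1.8, 83.6] twist [0.009, -0.007, -0.005]
```

View pics/w22o.png

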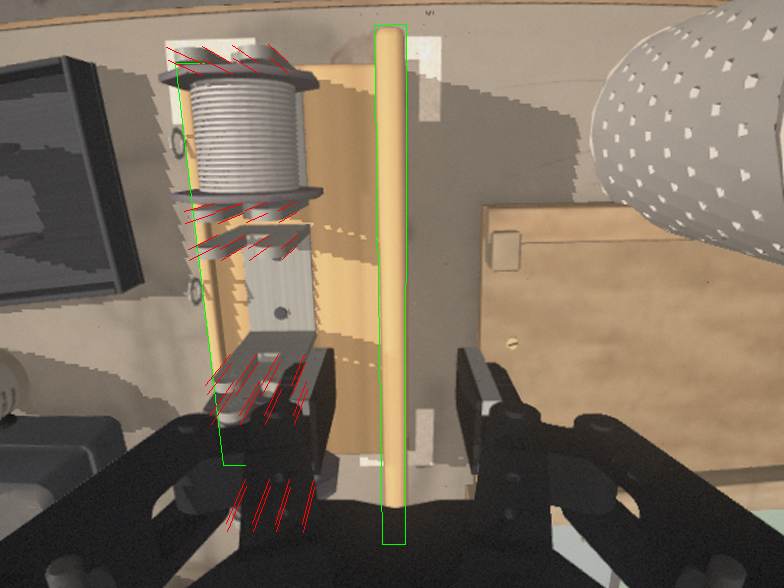

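```bash
python3 -m handwheel '{"jaw":[135,135,135,135,135,135],"offset":[[-1,-1,20],[-1,-1,45],[-1,-1,70],[-1,-1,83],[-1,-1,83],[-1,-1,83]],"twist":[[0.009,-0.007,-0.003],[0.009,-0.007,-0.003],[0.009,-0.007,-0.003],[0.009,-0.007,-0.003],[0.009,-0.007,-0.003],[0.009,-0.007,-0.003]]}'
python3 -c "
from h import *
go([624.3,192.5,73],-.022)"
```

```text
time: 26.3
eef_pos: [625.0, 193.6, 54.9]
ee_rot: [2.247, 2.196, -0.001]
contact_force: [0.1, -0.7, -0.3]
gripper_width: 39.9
tcp now [625.  193.6  54.9] -> [624.3 192.5  54.3] t 26.3 w 39.9
off [-1.1, -0.6, 0.6] twist [-0.0, 0.0, -0.001]
```

```bash
python3 -m handwheel '{"jaw":[180,230,255,255,255,255,255,255,255],"offset":[[0,0,0],[0,0,0],[0,0,0],[0,0,0],[0,0,0],[0,0,0],[0,0,0],[0,0,0],[0,0,0]],"twist":[[0,0,0],[0,0,0],[0,0,0],[0,0,0],[0,0,0],[0,0,0],[0,0,0],[0,0,0],[0,0,0]]}' 60
python3 -c "
from h import *
go([624.3,192.5,73],-.022);im,p=snap('wrist','w23.png');np.save('w23.npy',p);print(observe()['joint_positions'])"
```

```text
time: 27.05
eef_pos: [625.2, 194.1, 56.7]
ee_rot: [2.245, 2.196, 0.001]
contact_force: [-3.3, -0.8, 5.7]
gripper_width: 11.3
tcp now [625.2 194.1  56.7] -> [624.3 192.5  54.3] t 27.05 w 11.3
off [-1.7, -0.9, 2.4] twist [0.001, 0.0, -0.0]
[ 0.0071095   0.7527427  -0.51488506  1.67236081  0.46937122  0.84120822
 -0.73238318]
```

View pics/w23.png

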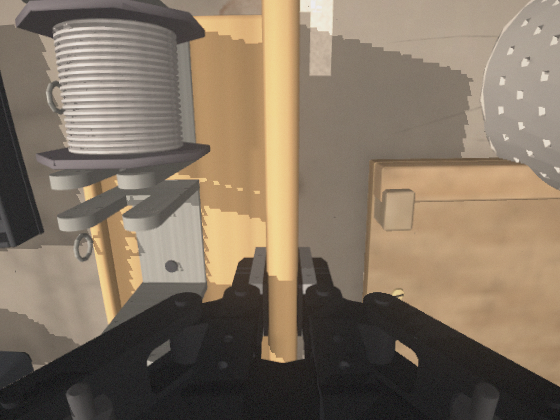

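```bash
python3 -c "
from h import *
p=np.load('p6.npy',allow_pickle=True).item()
im=cv2.imread('pics/w6.png')[:,:,::-1];crop(im,245,395,125,195,5,'w6c.png')"
```

```text
(no output)
```

View pics/w6c.png

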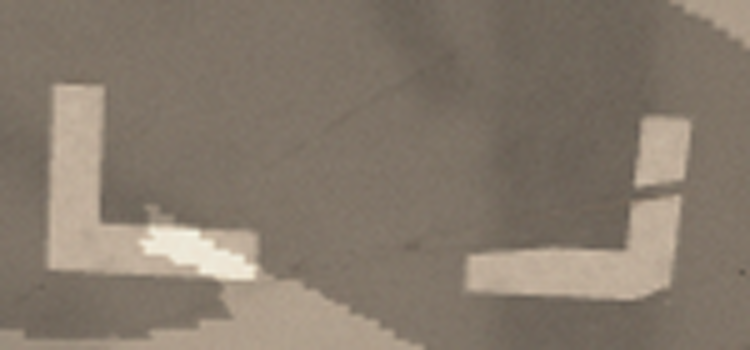

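```bash
python3 -c "
from h import *
p=np.load('p6.npy',allow_pickle=True).item()
g=lambda u,v:px2w(p,245+u/5,125+v/5,0).round(1)
print('in',g(102,224),g(630,248),'out',g(50,268),g(670,298))"
```

```text
in [ 506.5 -238.2    0. ] [ 636.  -243.5    0. ] out [ 493.7 -249.1    0. ] [ 646.9 -256.     0. ]
```

```bash
python3 -c "
from h import *
go([627.4,-118.2,56.5],-.039,1,True)"
```

```text
tcp now [625.2 194.2  56.7] -> [ 627.4 -118.2   56.5] t 27.1 w 11.0
off [-312.2, 9.1, 0.3] twist [0.001, 0.0, 0.017]
```

```bash
python3 -m handwheel '{"jaw":[255,255,255,255,255,255,255,255,255,255,255,255],"offset":[[-3,0,1],[-8,0,1],[-15,0.4,1],[-24,0.7,1],[-34,1,1],[-44,1.3,1],[-54,1.6,1],[-64,1.9,1],[-74,2.2,1],[-84,2.5,1],[-94,2.8,1],[-100,3,1]],"twist":[[0,0,0],[0,0,0],[0,0,0],[0,0,0.001],[0,0,0.002],[0,0,0.003],[0,0,0.004],[0,0,0.004],[0,0,0.005],[0,0,0.005],[0,0,0.006],[0,0,0.006]]}'
python3 -c "
from h import *
im,p=snap('wrist','w24.png');go([627.4,-118.2,56.5],-.039,1,True)"
```

```text
time: 28.1
eef_pos: [626.8, 95.0, 56.7]
ee_rot: [2.253, 2.188, 0.007]
contact_force: [-0.5, 5.5, 0.8]
gripper_width: 10.8
tcp now [626.9  93.7  56.7] -> [ 627.4 -118.2   56.5] t 28.15 w 11.4
off [-211.8, 6.9, -0.1] twist [0.003, -0.002, 0.009]
```

View pics/w24.png

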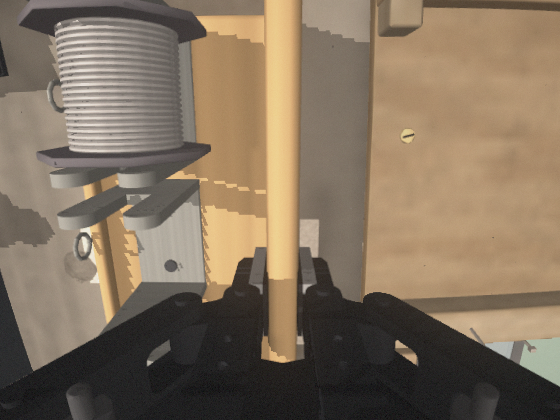

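The stand follows rigidly. Its picture relative to the gripper is unchanged, with about 5 N of drag. I'll continue.

```bash
python3 -m handwheel '{"jaw":[255,255,255,255,255,255,255,255,255,255,255,255],"offset":[[-4,0,1],[-11,0.3,1],[-20,0.6,1],[-30,1,1],[-40,1.3,1],[-50,1.6,1],[-60,1.9,1],[-70,2.2,1],[-80,2.6,1],[-90,3,1],[-98,3.2,1],[-102,3.4,1]],"twist":[[0,0,0],[0,0,0],[0,0,0.001],[0,0,0.001],[0,0,0.002],[0,0,0.003],[0,0,0.004],[0,0,0.004],[0,0,0.005],[0,0,0.005],[0,0,0.005],[0,0,0.005]]}'
python3 -c "
from h import *
snap('top','t25.png');go([627.4,-118.2,56],-.039,1,True)"
```

```text
time: 29.15
eef_pos: [628.0, -6.9, 56.7]
ee_rot: [2.26, 2.181, 0.011]
contact_force: [-0.2, 8.4, 3.6]
gripper_width: 11.0
tcp now [628.1  -7.6  56.7] -> [ 627.4 -118.2   56. ] t 29.2 w 11.1
off [-110.6, 3.3, 0.3] twist [0.005, -0.004, 0.003]
```

```bash
python3 -m handwheel '{"jaw":[255,255,255,255,255,255,255,255,255,255,255,255],"offset":[[-4,0,0.5],[-11,0.3,0.5],[-20,0.6,0.5],[-30,0.9,0.5],[-40,1.2,0.5],[-50,1.5,0.5],[-60,1.8,0.5],[-70,2.1,0.5],[-80,2.4,0.5],[-88,2.7,0.5],[-93,3,0.5],[-95,3,0.5]],"twist":[[0.001,-0.001,0],[0.002,-0.002,0],[0.004,-0.003,0.001],[0.004,-0.003,0.001],[0.004,-0.003,0.002],[0.004,-0.003,0.003],[0.004,-0.003,0.003],[0.004,-0.003,0.003],[0.004,-0.003,0.003],[0.004,-0.003,0.003],[0.004,-0.003,0.003],[0.004,-0.003,0.003]]}'
python3 -c "
from h import *
im,p=snap('wrist','w26.png');np.save('w26.npy',p);snap('top','t26.png');go([627.4,-118.2,56],-.039,1,True)"
```

```text
time: 30.2
eef_pos: [628.4, -101.2, 56.7]
ee_rot: [-2.264, -2.177, -0.007]
contact_force: [0.1, 7.2, 4.1]
gripper_width: 11.1
tcp now [ 628.4 -101.4   56.7] -> [ 627.4 -118.2   56. ] t 30.3 w 11.1
off [-16.8, -0.3, 0.7] twist [0.003, -0.002, -0.0]
```

View pics/w26.png

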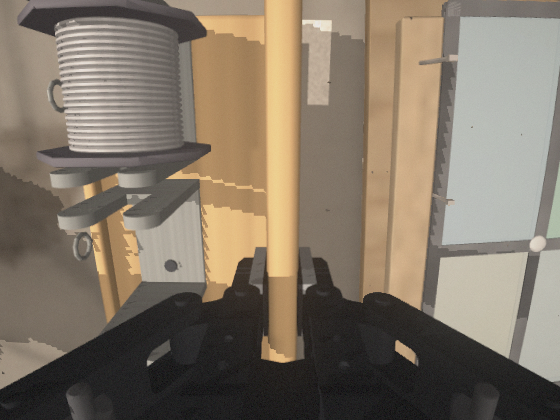

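View pics/t26.png

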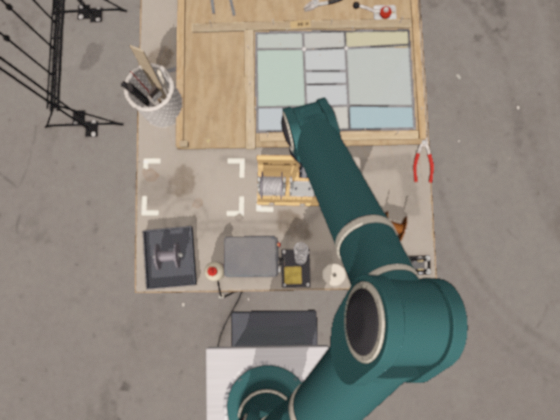

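```bash
python3 -m handwheel '{"jaw":[255,255,255,255,255,255,255],"offset":[[-4,0,0.5],[-9,0,0.5],[-13,0,0.5],[-16,0,0.5],[-17,-0.3,0.5],[-17,-0.3,0.5],[-17,-0.3,0.5]],"twist":[[0.002,-0.001,0],[0.003,-0.002,0],[0.003,-0.002,0],[0.003,-0.002,0],[0.003,-0.002,0],[0.003,-0.002,0],[0.003,-0.002,0]]}'
python3 -c "
from h import *
im,p=snap('wrist','w27.png');np.save('w27.npy',p);crop(im,180,400,0,220,3,'w27a.png');go([627.4,-118.2,56],-.039,1,True)"
```

```text
time: 30.88
eef_pos: [628.2, -117.1, 56.7]
ee_rot: [-2.264, -2.178, -0.004]
contact_force: [1.6, 5.7, 2.5]
gripper_width: 11.1
tcp now [ 628.2 -117.1   56.7] -> [ 627.4 -118.2   56. ] t 30.93 w 10.9
off [-1.2, -0.7, 0.7] twist [0.002, -0.002, 0.001]
```

View pics/w27.png

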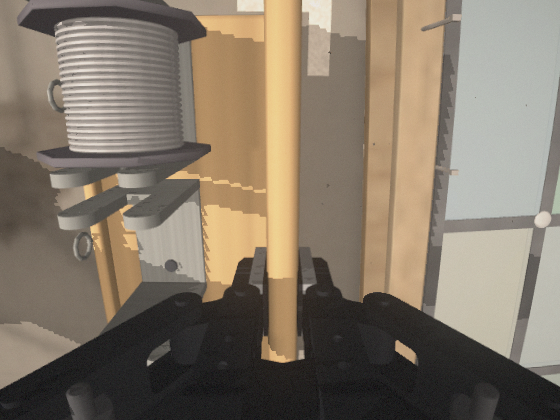

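```bash
python3 -m handwheel '{"jaw":[220,180,140,135,135,135,135,135,135,135,135,135],"offset":[[0,0,0],[0,0,0],[0,0,0],[0,0,0],[0,0,0],[0,0,-15],[0,0,-40],[0,0,-70],[10,-10,-110],[25,-25,-150],[40,-40,-190],[55,-55,-220]],"twist":[[0,0,0],[0,0,0],[0,0,0],[0,0,0],[0,0,0],[0,0,0],[0,0,0],[0,0,0],[0,0,0],[0,0,0],[0,0,0],[0,0,0]]}'
python3 -m handwheel '{"jaw":[135,135,135,135,135],"offset":[[10,0,0],[10,0,0],[10,0,0],[10,0,0],[10,0,0]],"twist":[[0,0,0],[0,0,0],[0,0,0],[0,0,0],[0,0,0]]}'
python3 look.py w28 576 -118 -.041; python3 -c "
from h import *
o=observe();print(o['qvel'].round(3))
im=cv2.imread('pics/w28.png')[:,:,::-1];crop(im,225,375,90,240,4,'w28a.png');crop(im,225,375,220,360,4,'w28b.png')"
```

```text
time: 31.93
eef_pos: [575.7, -61.4, 277.4]
ee_rot: [2.263, 2.177, 0.005]
contact_force: [0.1, -0.4, 0.5]
gripper_width: 40.2
time: 32.35
eef_pos: [575.6, -52.9, 275.6]
ee_rot: [-2.266, -2.175, -0.002]
contact_force: [0.3, 0.2, 0.0]
gripper_width: 40.1
[-0.002 -0.001 -0.007 -0.002 -0.002  0.002 -0.001]
```

View pics/w28o.png

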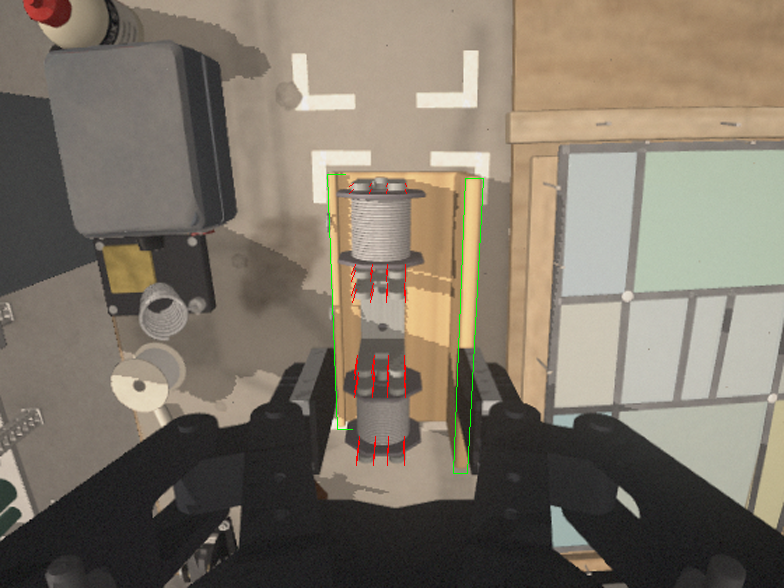

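View pics/w28a.png

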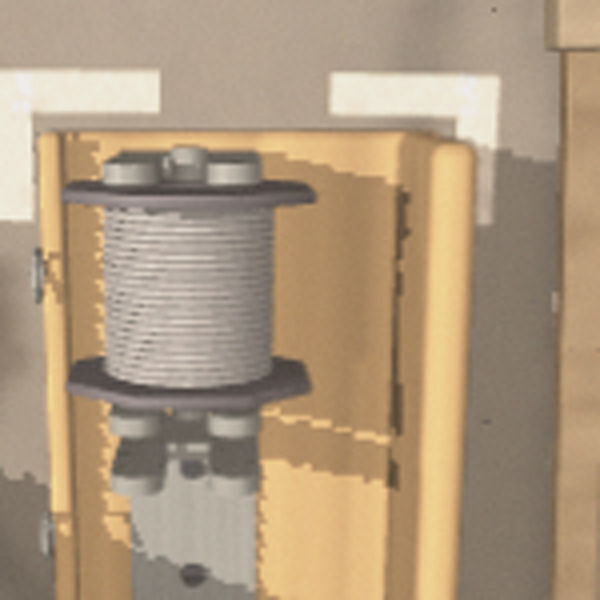

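View pics/w28b.png

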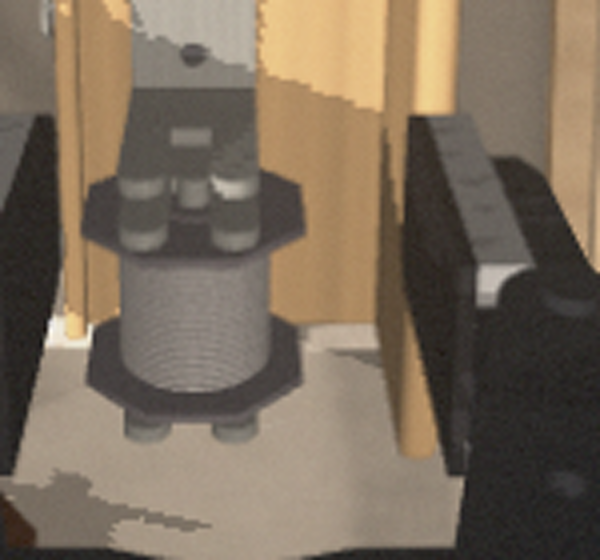

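```bash
cat > s3.py <<'E'
from h import *
p=np.load('w28.npy',allow_pickle=True).item()
a=lambda u,v:(225+u/4,90+v/4); b=lambda u,v:(225+u/4,220+v/4)
m=[];q=[]
def add(M,P): m.append(M);q.append(P)
add([-60,120,23],a(40,133)); add([-60,-120,23],b(66,336)); add([51,-120,86],b(416,455)); add([57,120,84],a(473,152))
for y,v,f,us in [(45.5,433,a,(137,232)),(29.5,490,a,(137,233)),(-34.5,192,b,(142,234)),(-50.5,245,b,(143,234))]:
    for dx,u in zip((-13,13),us): add([-16+dx,y,82],f(u,v))
x,r=fitpose(p,m,q,[576,-118,-.04]); print('stand',x); print(r.round(1).tolist())
print('inner +y corners',px2w(p,*a(34,112),0).round(1),px2w(p,*a(457,117),0).round(1),'-y edge',px2w(p,*b(340,327),0).round(1))
E
python3 s3.py
python3 -m handwheel '{"jaw":[0,0,0,0,0,0,0,0,0,0],"offset":[[-30,0,0],[-65,0,0],[-100,0,0],[-125,0,0],[-130,0,0],[-130,0,0],[-130,0,0],[-130,0,0],[-130,0,0],[-130,0,0]],"twist":[[0,0,0],[0,0,0],[0,0,0],[0,0,0],[0,0,0],[0,0,0],[0,0,0],[0,0,0],[0,0,0],[0,0,0]]}'
python3 look.py w29 576 -118 -.041; python3 -c "
from h import *
im=cv2.imread('pics/w29.png')[:,:,::-1];crop(im,225,375,90,240,4,'w29b.png');crop(im,225,375,0,100,4,'w29a.png')"
```

```text
stand [ 5.77174774e+02 -1.16325997e+02 -4.05470288e-02]
[[-0.9, -0.6], [-0.2, 1.3], [0.4, 1.5], [1.9, -3.0], [-0.7, -0.1], [0.6, -0.1], [-0.3, 0.4], [0.4, 0.4], [-0.4, 0.1], [0.1, 0.1], [-0.4, -0.2], [0.1, -0.2]]
inner +y corners [518.5  10.9   0. ] [646.9   4.2   0. ] -y edge [ 606.9 -246.4    0. ]
time: 33.23
eef_pos: [570.7, -181.0, 275.5]
ee_rot: [-2.263, -2.178, -0.002]
contact_force: [-0.9, -0.2, 0.6]
gripper_width: 85.6
```

View pics/w29o.png

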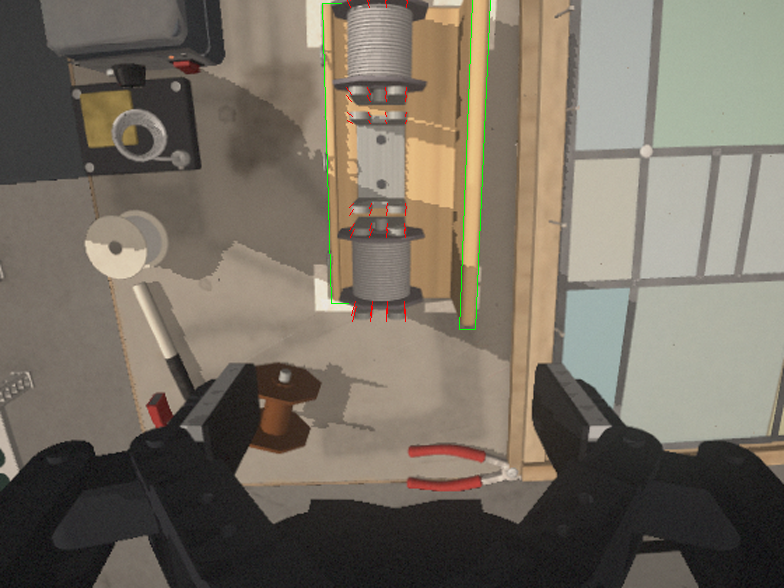

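View pics/w29b.png

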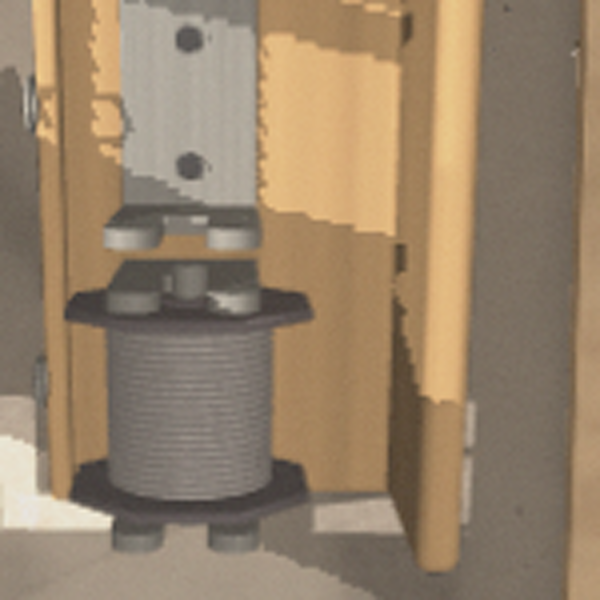

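Run:
```python
from h import *
p=np.load('w29.npy',allow_pickle=True).item()
b=lambda u,v:(225+u/4,90+v/4)
for n,u,v,z in [('board -y edge top',360,491,14),('tape inner?',380,497,0),('tape outer R end',315,531,0),('tape outer mid',410,525,0),('tape outer left',100,530,0),('tape left outer',5,528,0),('right vertical inner edge',464,450,0),('left vert inner',38,440,0),('rail end',440,570,86),('lip end',62,498,23)]:
    print(n,px2w(p,*b(u,v),z).round(1))
im=cv2.imread('pics/w29.png')[:,:,::-1];crop(im,220,350,190,240,6,'w29c.png')
```

```text
board -y edge top [ 609.4 -237.8   14. ]
tape inner? [ 617.2 -244.5    0. ]
tape outer R end [ 595.7 -255.4    0. ]
tape outer mid [ 627.1 -254.6    0. ]
tape outer left [ 524.8 -252.4    0. ]
tape left outer [ 493.4 -250.5    0. ]
right vertical inner edge [ 644.7 -229.6    0. ]
left vert inner [ 506.7 -220.9    0. ]
rail end [ 624.  -237.9   86. ]
lip end [ 516.4 -233.7   23. ]
```

View pics/w29c.png

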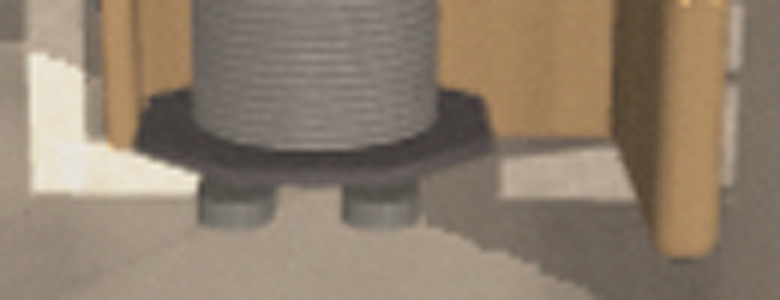

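View pics/w29a.png

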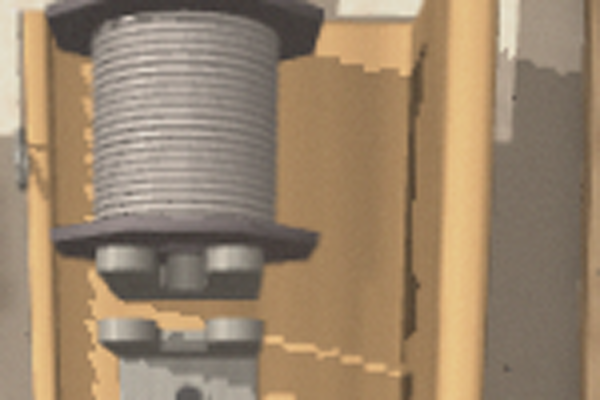

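Run:
```python
from h import *
p=np.load('w29.npy',allow_pickle=True).item()
c=lambda u,v,z=0:px2w(p,220+u/6,190+v/6,z)
L=c(30,190);Rr=c(737,187);print('outer corners',L,Rr,np.linalg.norm(Rr-L))
a=lambda u,v,z=0:px2w(p,225+u/4,v/4,z)
print('right top tape outer',a(515,100))
m=[[-60,-120,23],[51,-120,86],[-60,120,23]];q=[(225+62/4,90+499/4),(225+438/4,90+571/4),(225+22/4,12/4)]
for y,v,f,us in [(45.5,270,0,(125,235)),(29.5,320,0,(127,236)),(-34.5,246,90,(130,234)),(-50.5,308,90,(133,235)),(-114.5,547,90,(137,234))]:
    for dx,u in zip((-13,13),us): m.append([-16+dx,y,81]);q.append((225+u/4,f+v/4))
x,r=fitpose(p,m,q,[576,-118,-.04]);print(x,r.round(1).tolist())
mid=(L+Rr)/2;print('outline -y outer mid',mid,'yaw',(Rr-L)[1]/(Rr-L)[0])
yw=-.044;print('centre est',mid+137*np.array([-np.sin(yw),np.cos(yw),0]))
```

```text
outer corners [ 491.80888667 -249.98060653    0.        ] [ 647.34081688 -255.26408002    0.        ] 155.62164504799833
right top tape outer [658.61764791 -18.52800014   0.        ]
[ 5.77309660e+02 -1.16654847e+02 -3.75659473e-02] [[-2.8, 0.3], [0.3, 0.3], [-0.2, -2.1], [0.0, -0.7], [0.0, -0.8], [-0.2, 4.4], [-0.2, 4.3], [0.4, -0.2], [0.3, -0.2], [-0.1, 0.1], [0.0, 0.1], [0.2, -0.1], [0.3, -0.1]]
outline -y outer mid [ 569.57485177 -252.62234328    0.        ] yaw -0.03397034608432296
centre est [ 575.60090692 -115.75493788    0.        ]
```

```bash
python3 -m handwheel '{"jaw":[0,0,0,0,0,0,0,0,0,0,0],"offset":[[0,0,-40],[-20,-20,-60],[-60,-50,-60],[-100,-85,-60],[-140,-120,-60],[-180,-150,-60],[-210,-180,-60],[-240,-210,-60],[-240,-210,-60],[-240,-210,-60],[-240,-210,-60]],"twist":[[0,0,0],[0,0,0],[0,0,0],[0,0,0],[0,0,0],[0,0,0],[0,0,0],[0,0,0],[0,0,0],[0,0,0],[0,0,0]]}'
python3 -c "
from h import *
im,p=snap('top','t30.png');snap('side','s30.png');crop(im,230,390,140,225,5,'t30a.png');print(observe()['eef_pos'])"
```

```text
time: 34.2
eef_pos: [349.5, -414.8, 335.0]
ee_rot: [-2.269, -2.172, -0.001]
contact_force: [0.7, 0.3, -0.9]
gripper_width: 85.3
[ 352.50299565 -412.05081602  335.25653315]
```

View pics/t30a.png

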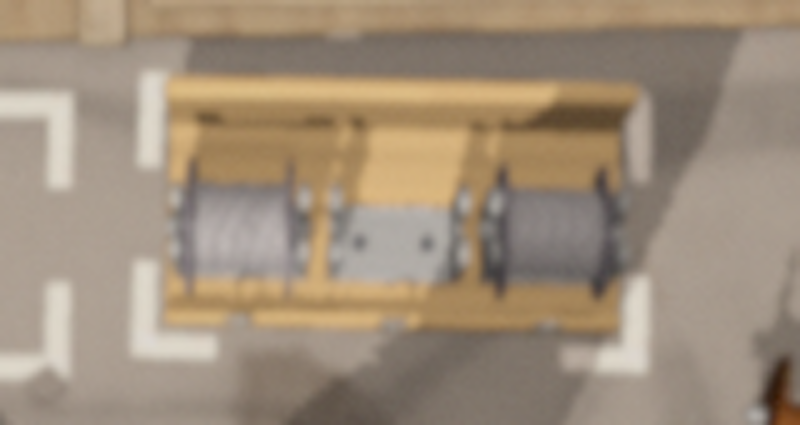

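View pics/s30.png

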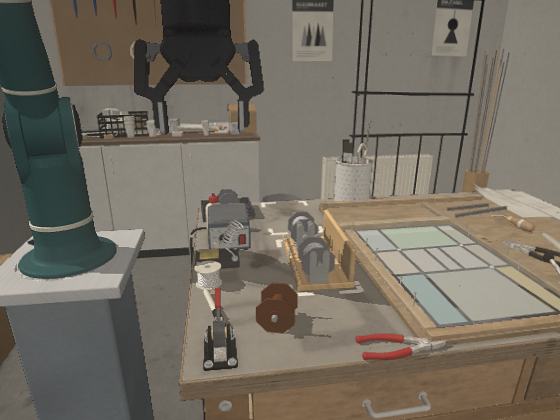

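Run:
```python
from h import *
im=cv2.imread('pics/t30.png')[:,:,::-1]; crop(im,250,300,150,215,12,'t30b.png'); crop(im,325,375,150,220,11,'t30c.png')
```

```text
(no output)
```

View pics/t30b.png

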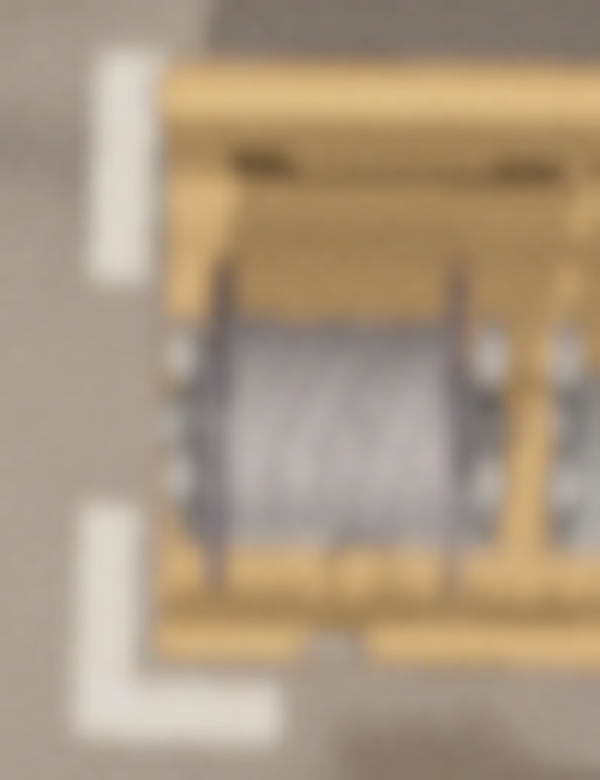

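View pics/t30c.png

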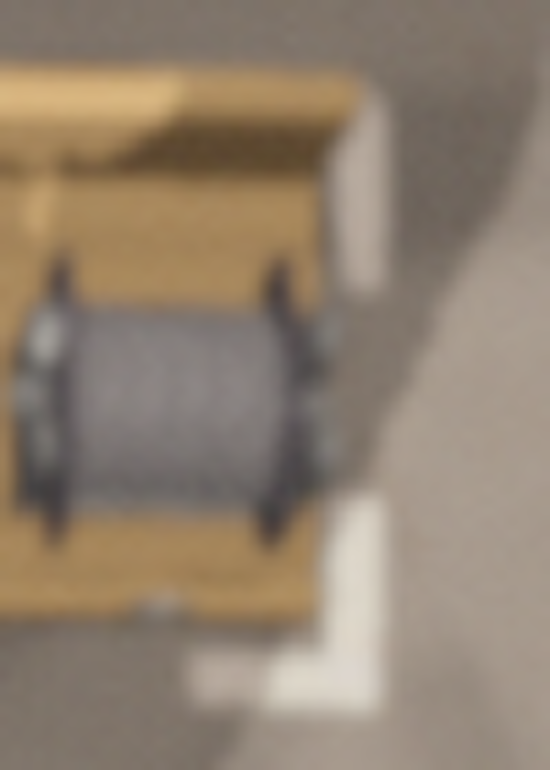

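Run:
```python
from h import *
p=optics.camera_params('top')
b=lambda u,v,z=0:px2w(p,250+(u/12)-.5+.5/12,150+v/12-.5+.5/12,z)[:2]
c=lambda u,v,z=0:px2w(p,325+u/11-.5+.5/11,150+v/11-.5+.5/11,z)[:2]
TL,TR=b(135,682),c(327,645); print('tape near inner',TL.round(1),TR.round(1),np.hypot(*(TL-TR)).round(1),'yaw',(-(TL-TR)[0]/(TL-TR)[1]).round(4))
TLo,TRo=b(72,742),c(388,715); print('tape near outer',TLo.round(1),TRo.round(1),np.hypot(*(TLo-TRo)).round(1),'yaw',(-(TLo-TRo)[0]/(TLo-TRo)[1]).round(4))
SL,SR=b(155,662),c(318,622); print('board z0',SL.round(1),SR.round(1),np.hypot(*(SL-SR)).round(1),'yaw',(-(SL-SR)[0]/(SL-SR)[1]).round(4))
rl,rr=b(165,62,88),c(362,80,88); print('rail back top',rl.round(1),rr.round(1),np.hypot(*(rl-rr)).round(1),'yaw',(-(rl-rr)[0]/(rl-rr)[1]).round(4))
print('left tape inner up/low',b(152,270),b(136,520)); print('right tape outer', c(392,200),c(388,600),'farL outer top',b(95,45))
# average: centre
```

```text
tape near inner [517.3   9.8] [ 507.6 -238.7] 248.7 yaw -0.039
tape near outer [504.1  23.9] [ 490.3 -252.9] 277.2 yaw -0.05
board z0 [521.6   5.3] [ 513.2 -236.8] 242.2 yaw -0.0348
rail back top [636.7  -2.5] [ 626.7 -238.2] 235.9 yaw -0.0428
left tape inner up/low [610.06092824   4.7146094 ] [553.58184071   9.06476505]
right tape outer [ 616.65506912 -258.63991496] [ 518.2511713  -253.91832673] farL outer top [661.77363323  16.83351141]
```

Run:
```python
from h import *
im,p=snap('side','s31.png'); crop(im,260,370,190,310,6,'s31a.png'); snap('top','t31.png')
c,s=np.cos(-.042),np.sin(-.042)
for M in ([-16,-114.5,50],[-16,-117,55],[-16,-117,60],[-16,-114.5,85]):
    print(M,((w2px(p,[576.8+c*M[0]-s*M[1],-116.3+s*M[0]+c*M[1],M[2]])-[260,190])*6).round())
```

```text
[-16, -114.5, 50] [353. 463.]
[-16, -117, 55] [356. 453.]
[-16, -117, 60] [356. 440.]
[-16, -114.5, 85] [357. 368.]
```

View pics/s31a.png

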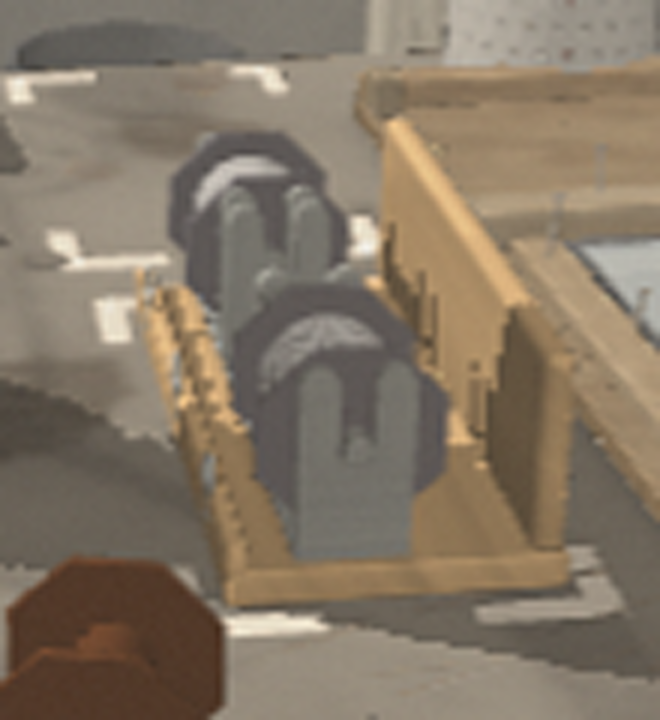

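View pics/t31.png

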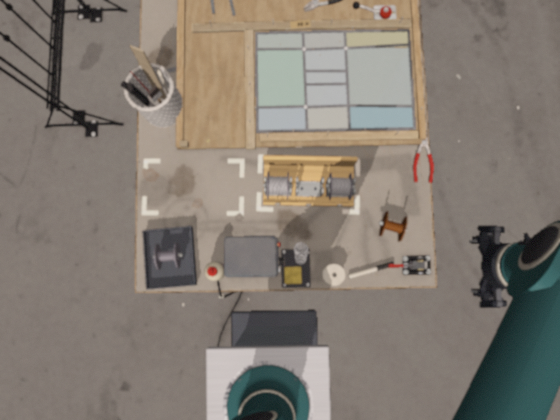

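The spindle sits at the slot bottom, at crop (357,447). The stand is inside the corner marks, and the empty reel is in the tray. Nothing is touching the robot, so I'll hand in.

```bash
python3 -c "
from h import *
print(arm.job_done())"
```

```text
the job is handed in; nothing more can be done
None
```

The job is done and handed in at about 34 s of robot time. No verdict was reported.

- **Empty reel:** there was only one. I lifted it out of the -y end bracket and put it in the steel tray.
- **Full reels:** there were two. They now sit in the two end brackets, and the middle bracket is free. Each met a firm stop with its spindle at about 55 mm, the slot-bottom height. The final side view shows the visible spindle end, at the -y bracket, at the bottom of its slot.
- **Stand:** I gripped it by the back rail and slid it about 311 mm in -y into the other outline, without lifting it. Drag was 5–8 N and there was a light downward load throughout.
- **Left alone:** I did not touch the flux bottle, solder spool or brown look-alike.

**Last checks:** the stand is inside all four corner marks, close to centred. Its angle matches the outline to about 0.005 rad. The cameras disagreed slightly on the position along y: the wrist view read 0 to 2 mm toward +y, and the top view about 1 mm toward -y. Both are within the 5 mm clearance. I saw no sign of the stand being knocked or the grip slackening.

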